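Get the sanding block out from behind the bottles

ROBOT

A 6-joint arm with a two-finger parallel gripper is mounted at the origin on a cart in front of the work surface, level with it; the furniture and walls round the work are solid. World frame = base frame: x ahead of the robot, y to its left, z up, the work surface at z = 0. Lengths are in m, angles in rad, forces in N, time in s.
With the tool pointing down it reaches from about 0.3 to 0.875 m from the base axis. Payload 6.4 kg.
Tool frame: the origin (TCP) lies between the finger pads; the fingertips stand 25 mm ahead of it and the grasp point (between the pads) lies 6 mm ahead of it; z points along the fingers, y is the line along which they close (so a half turn about z gives the same grasp; the last joint's range is limited). The gripper opens to 85 mm and grips with 20 to 120 N. Pads are 22 mm wide; open, the fingers measure 114 mm over their backs; the gripper's body (76 mm by 85 mm) begins 54 mm behind the grasp point. The pads swing forward as they close: fully open they stand 13 mm farther back than shut.
Start: joints at [1.142, 0.181, 1.607, -0, 1.354, -0.206], TCP at [0.127, 0.561, 0.225] pointing down, gripper open.
Joint ranges: [-2.99, 2.99], [-0.89, 2.07], [0.3, 2.58], [-1.14, 4.28], [0, 2.63], [-3.12, 3.12]. Speed limits (rad/s): [2.57, 2.57, 3.01, 3.14, 3.14, 3.14].

INTERFACE

Orientations are given as a unit quaternion [w, x, y, z].
In Python, from bench import ctrl gives the robot as it stands.
- The arm moves only by the tool servo_tool, never from a script. Its argument "series" is text: rows parted by semicolons, each of 7 numbers parted by spaces: the gripper command: -1 is fully open, 1 is shut, values between are in proportion, then the shift along the tool's x, y, z in m, then the turn, a rotation vector about the tool's x, y, z in degrees. A call has 1 to 12 rows; each row is the pose to reach, as a shift and turn from the pose commanded when the call began, along the tool's axes at that moment; what a row does not reach only later rows make up. A row lasts 1/12 s, in which the tool goes at most 41.7 mm and 7.16 degrees, less where a joint would pass 70% of its speed; a pose out of reach is approached as far as the arm can. A call with a gripper value outside its range is refused whole. The fingers move at their own pace and stop on an object; the grip force is fixed at half the most. Time passes only in rows, so rows that repeat a pose let the fingers close. It gives the time, the measured TCP pose, the force, the opening and the grip force at its end, in the units of the state.
- ctrl.get_obs(): the state, without advancing time (a new reading comes with each control period).
- ctrl.camera(name): name is "scene" or "top"; returns a dict with "img" (420x560x3 uint8, red, green, blue), "z_map" (420x560 float32, m along the optical axis (not along the pixel's ray), 0 where there is no reading), "fovy" (degrees; the focal length in pixels is half the picture's height over the tangent of half this angle, whatever the lens; pixels are square), "cx", "cy" (the principal point, pixels), "extrinsics" (4x4, takes a point from camera to world coordinates). Camera axes: x right, y down, z forward; pixel columns grow to the right and rows downward; lengths in m; the calibration is good to about 2 mm. A picture is of the moment at which its call begins.
- ctrl.hand_in(): hands the job in; it is judged then, once.
The state is a dict: "time_s": time; "q": joint angles; "dq": joint speeds; "joint_efforts": joint torques, N m; "eef_pos": TCP position; "eef_rot": TCP orientation; "wrist_force": force on the tool from outside, world axes, zero at the start; "torque": the same for the moment, N m; "opening": opening from 0.0 (shut) to 1.0 (fully open); "grasp_force": force on a finger pad.
Only numpy, scipy, OpenCV 4.12 (cv2) and the standard library are available. Lean on these libraries where they do the work, as an engineer would, in place of code of your own. Each camera call takes 0.05 s, during which the arm holds its last target. There are 200 camera calls.

TASK

Move the white jar and the spray bottle from their coasters out of the way onto the empty metal tray, standing upright, and only then take the cork sanding block from behind them and lay it flat in the middle of the plain wood block, its long side along the wood block's long side. After that stand each container back upright in the middle of its own coaster, the jar on the round one and the spray bottle on the square one; leave the two ink tins where they are.

Things in the scene. Friction and masses are not known exactly. Their poses are not given: they have to be found in the camera images.
- jar_center (a point): White screw-top jar with a blue band, loose, upright, 135 mm high, about 0.3 kg; round, 68 mm in diameter up to 118 mm, then the fixed cap, 62 mm in diameter. Point: on its axis, half-way up (67.5 mm above the foot); z is up. It starts on the round coaster; neighbours leave finger room only fore and aft, across the line through both coasters.
- spray_center (a point): White spray bottle, green trigger head, loose, upright, 176 mm high, 0.18 kg. Body 66 mm in diameter up to 128 mm. Head: a bar 65 mm long (its x), 22 mm wide (its y), 154 to 176 mm above the foot, centred over the body; pinch it across its width from above. Trigger below the head on the -x side, tip 41 mm from the axis. Point: on the body's axis, 88 mm above the foot. Starts on the square coaster.
- block_center (a point): Cork sanding block, loose, brown, 40 mm (x) by 70 mm (y) by 30 mm (z), 0.06 kg, with a thin sole 42 x 72 mm. Point: its centre, 15 mm above its underside; y is the long axis. It starts on the 12 mm thick grey storage board behind the two containers (farther from the robot), so close to them that a gripper coming down on it would hit them.
- coaster_round: Round black rubber coaster, fixed, 76 mm in diameter, 4 mm thick, on the 12 mm thick grey storage board; home of the jar. Origin at the centre of its underside (12 mm above the table), top 4 mm above that. The coaster centres are 80 mm apart side by side, along the y axis of the coaster.
- coaster_square: Square black rubber coaster, fixed, 76 x 76 mm, 4 mm thick, beside the round one on the same board; home of the spray bottle. Origin at the centre of its underside (12 mm above the table), top 4 mm above that; y axis along the line through both coaster centres.
- tray: Empty low sheet-metal tray, fixed, 216 mm (x) by 116 mm (y), rim 14 mm high, walls and floor 3 mm thick: the side area. Both containers fit standing side by side along its x axis. Origin at the centre of its underside, on the table; inner floor 3 mm above it.
- woodcut: Plain brown wood block for cutting, fixed, a flat slab 150 mm (x) by 105 mm (y) by 18 mm high. Origin at the centre of its underside, on the table; the x axis is its long side; its top is 18 mm above the origin.
- ink_tin_red: Ink tin with a light metal lid, the smaller one, 70 mm in diameter, 40 mm high; loose bystander at the near edge of the table. Origin at the centre of its underside.
- ink_tin_black: Ink tin with a light metal lid, the larger one, 78 mm in diameter, 44 mm high; loose bystander at the near edge of the table. Origin at the centre of its underside.

How it is judged:
By the outcome, as a careful person would: the job done as asked, in the order asked, and still so for the second after the job is handed in, with the robot touching nothing.
It also fails if it takes over 115 s, if anything falls off the work surface, if the arm or the gripper's body presses on something with over 40 N, if the wrist force passes 120 N, or if a joint passes its speed limit or range.

## Working session

There is one attempt and no reset: what is moved stays moved. The work goes in short steps, Python scripts to look and compute and a tool call to move; the robot and the scene stay as the last step left them, time stands still between calls to the robot, and variables do not carry over. Pictures are saved under pics/ and viewed, at most 14 in all, crops included, and the job is handed in when it is done.

Besides the shell and the picture viewer there is one more tool, called after "Emit:" by a JSON object that holds its "method" and its "body". servo_tool: Moves the arm, as the interface text tells. Its arguments: {"type":"object","properties":{"series":{"type":"string"}},"required":["series"]}

```bash
mkdir -p pics; ls; cat > h.py <<'E'
import numpy as np, cv2
from bench import ctrl
def cam(n):
    c=ctrl.camera(n); c['f']=210/np.tan(np.radians(c['fovy'])/2); return c
def pts(c):
    h,w=c['z_map'].shape; u,v=np.meshgrid(np.arange(w),np.arange(h)); z=c['z_map']
    P=np.stack([(u-c['cx'])/c['f']*z,(v-c['cy'])/c['f']*z,z,np.ones_like(z)],-1)
    return (P@np.array(c['extrinsics']).T)[...,:3]
def ray(c,u,v,h):
    E=np.array(c['extrinsics']); d=E[:3,:3]@[(u-c['cx'])/c['f'],(v-c['cy'])/c['f'],1]
    return E[:3,3]+d*(h-E[2,3])/d[2]
def save(c,n): cv2.imwrite('pics/'+n,cv2.cvtColor(c['img'],cv2.COLOR_RGB2BGR))
E
python3 - <<'E'
from h import *
o=ctrl.get_obs(); print(o)
for n in('top','scene'):
    c=cam(n); save(c,n+'1.png'); print(n,c['fovy'],c['cx'],c['cy'],np.round(c['extrinsics'],3).tolist()); np.save(n+'1.npy',pts(c))
E
```

```text
pics
{'time_s': 0.0, 'q': array([ 1.14170719e+00,  1.81529777e-01,  1.60799981e+00,  3.56127437e-05,
        1.35373782e+00, -2.06323410e-01]), 'dq': array([ 0.00059202, -0.00085108, -0.00152871, -0.00153114, -0.00029687,
       -0.00034556]), 'joint_efforts': array([-9.72800626e-04, -4.44877088e+01, -3.51330578e+01, -6.77729968e-04,
        9.41267033e-03, -5.40264102e-05]), 'eef_pos': array([0.1267904 , 0.56029717, 0.22409442]), 'eef_rot': array([-2.78101682e-04,  1.11156485e-01,  9.93802563e-01, -7.90037539e-04]), 'wrist_force': array([ 0.69806873, -0.00220494, -0.05898682]), 'torque': array([-0.06489419, -0.04499146, -0.04105623]), 'grasp_force': 0.0, 'opening': 1.0010743169426228}
top 49.769693217197776 280.3830535831672 213.62618375817564 [[0.01, -0.989, 0.149, 0.362], [-1.0, -0.011, -0.002, 0.063], [0.003, -0.149, -0.989, 1.024], [0.0, 0.0, 0.0, 1.0]]
scene 45.250844381177444 284.6894615436116 211.13802439490857 [[0.768, -0.47, 0.434, -0.034], [-0.64, -0.575, 0.51, -0.548], [0.01, -0.67, -0.743, 0.998], [0.0, 0.0, 0.0, 1.0]]
```

View pics/top1.png

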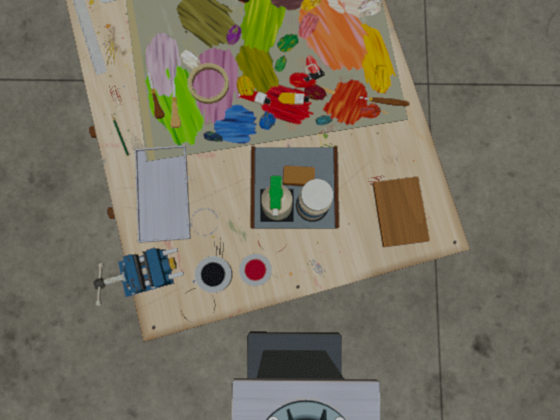

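View pics/scene1.png

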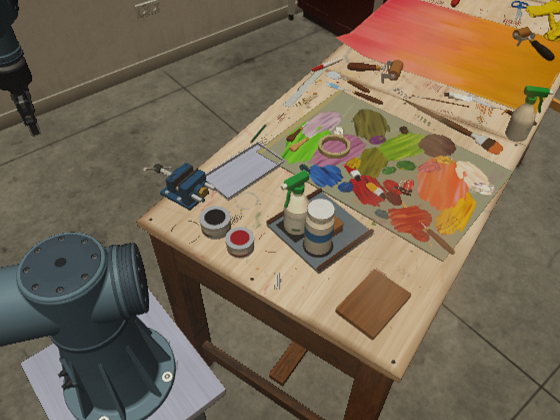

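The top view shows the tray at (162,195), the spray head at (276,190), the cork block at (299,175), the jar cap at (317,193) and the wood block at (401,211). The tins are at (213,274) and (256,269), and a vise stands at (150,270) by the tray's near end. The scene view agrees.

```bash
python3 - <<'E'
from h import *
c=cam('top'); P=pts(c); img=c['img']; hsv=cv2.cvtColor(img,cv2.COLOR_RGB2HSV)
Z=P[...,2]
def roi(u0,v0,u1,v1):
    m=np.zeros(Z.shape,bool); m[v0:v1,u0:u1]=1; return m
def rect(name,m,h):
    m=m.astype(np.uint8); n,l,s,_=cv2.connectedComponentsWithStats(m); k=1+np.argmax(s[1:,4]); ys,xs=np.where(l==k)
    w=np.array([ray(c,u,v,h)[:2] for u,v in zip(xs,ys)],np.float32)
    r=cv2.minAreaRect(w*1000); print(name,len(xs),'rect c',np.round(r[0],1),'size',np.round(r[1],1),'ang',round(r[2],1),'mean',np.round(w.mean(0)*1000,1),'z',round(float(np.median(Z[l==k])),4), 'px',xs.min(),xs.max(),ys.min(),ys.max())
rect('jarcap',roi(285,165,345,235)&(Z>.14),.151)
g=(hsv[...,0]>45)&(hsv[...,0]<80)&(hsv[...,1]>150)&roi(260,165,300,225)
rect('head',g&(Z>.17),.192); rect('green',g,.19)
rect('body',roi(255,165,300,225)&(Z>.13)&(Z<.16),.144)
o=(hsv[...,0]<20)&(hsv[...,1]>100)
rect('block',o&roi(280,155,318,190)&(Z>.03)&(Z<.06),.042)
rect('wood',o&roi(365,170,440,255)&(Z>.01),.018)
b=(hsv[...,0]>95)&(hsv[...,0]<140)&roi(125,140,200,250)
rect('tray',b,.008)
rect('board',roi(245,140,345,235)&(Z>.006)&(Z<.03),.012)
rect('wallL',roi(245,140,257,235)&(Z>.006),.02);rect('wallR',roi(332,140,345,235)&(Z>.006),.02)
print('walls z',np.round(Z[185,248:258],3),np.round(Z[185,330:342],3), 'back',np.round(Z[143:156,290],3))
print('hsv tray',hsv[195,162],'vise max z',Z[245:300,100:185].max())
for n,r in(('tinB',(190,250,235,300)),('tinR',(236,250,275,290))): rect(n,roi(*r)&(Z>.025)&(Z<.06),.042)
# line through coasters: dark pixels
d=(hsv[...,2]<45)&roi(255,180,337,228)
rect('dark',d,.016)
# tray walls
rect('rim',roi(125,140,200,250)&(Z>.009)&(Z<.02),.014)
E
```

```text
jarcap 782 rect c [532.6  -9.9] size [61.3 60.6] ang 45.0 mean [532.3 -10. ] z 0.1502 px 301 332 179 210
head 332 rect c [528.   70.7] size [61.  20.6] ang 0.6 mean [528.6  70.8] z 0.1916 px 270 281 176 208
green 336 rect c [528.4  69.8] size [61.1 22.5] ang 0.6 mean [529.   70.7] z 0.1915 px 270 282 176 208
body 6 rect c [531.1  56. ] size [3.1 8.3] ang 72.4 mean [531.5  56.6] z 0.1522 px 282 284 193 197
block 511 rect c [596.9  21.7] size [68.6 40.3] ang 87.0 mean [598.   23.7] z 0.0419 px 283 314 166 184
wood 3019 rect c [ 522.4 -209.4] size [149.  104.9] ang 8.2 mean [ 521.2 -209.4] z 0.0178 px 373 429 177 246
tray 4261 rect c [559.9 332.2] size [216.6 116.4] ang 5.4 mean [548.4 331.7] z 0.0035 px 135 189 146 241
board 4576 rect c [577.1  29.9] size [190.8 201.4] ang 0.6 mean [583.5  33.5] z 0.0128 px 250 339 146 228
wallL 531 rect c [574.4 123.4] size [189.3  13.5] ang 1.0 mean [570.  122.7] z 0.0198 px 250 256 146 228
wallR 559 rect c [576.4 -63.2] size [ 15.7 189.6] ang 89.6 mean [571.8 -61.9] z 0.0195 px 332 339 146 228
walls z [ 0.001  0.003 -0.002  0.019  0.024  0.019  0.021  0.017  0.015  0.012] [ 0.011  0.014  0.009  0.01   0.022  0.022  0.021  0.023  0.02  -0.001
 -0.002 -0.   ] back [ 0.001 -0.001  0.001 -0.002  0.015  0.011  0.013  0.017  0.013  0.012
  0.012  0.011  0.012]
hsv tray [111  21 158] vise max z 1.0236075368685462
tinB 1068 rect c [377.1 204.3] size [76.9 77.4] ang 1.5 mean [377.1 204.5] z 0.0438 px 195 231 256 292
tinR 836 rect c [387.5 114.2] size [68.6 68. ] ang 45.8 mean [387.7 114.2] z 0.0397 px 239 271 253 285
dark 71 rect c [509.1  99.2] size [43.6 21.1] ang 39.1 mean [508.   97.4] z 0.0162 px 261 273 205 220
rim 522 rect c [560.  330.1] size [219.4 122. ] ang 3.3 mean [565.9 331.6] z 0.0133 px 135 189 145 241
```

```bash
cat >> h.py <<'E'
from scipy.spatial.transform import Rotation as R
def go(x,y,z,ang):
    "shift/turn in tool axes to reach TCP (x,y,z) mm, tool y at world angle ang deg (mod 180), tool down"
    o=ctrl.get_obs(); q=o['eef_rot']; R0=R.from_quat([q[1],q[2],q[3],q[0]])
    best=None
    for a in (ang,ang+180):
        a=np.radians(a); ty=np.array([np.cos(a),np.sin(a),0]); tz=np.array([0,0,-1]); T=R.from_matrix(np.stack([np.cross(ty,tz),ty,tz],1))
        rv=np.degrees((R0.inv()*T).as_rotvec())
        if best is None or np.linalg.norm(rv)<np.linalg.norm(best): best=rv
    s=R0.inv().apply(np.array([x,y,z])/1000-o['eef_pos'])
    print('t',round(o['time_s'],2),'pos',np.round(o['eef_pos']*1000,1),'shift',np.round(s,4),'turn',np.round(best,1),'q',np.round(o['q'],2),'open',round(o['opening'],3),'gf',round(o['grasp_force'],1),'wf',np.round(o['wrist_force'],1))
E
python3 - <<'E'
from h import *
go(532.5,-10,260,1)
c=cam('top'); P=pts(c)
hsv=cv2.cvtColor(c['img'],cv2.COLOR_RGB2HSV)
m=((hsv[...,0]>95)&(hsv[...,0]<140)).astype(np.uint8); r=np.zeros_like(m); r[140:250,125:200]=m[140:250,125:200]
r=cv2.morphologyEx(r,cv2.MORPH_OPEN,np.ones((9,9),np.uint8)); cs=max(cv2.findContours(r,0,2)[0],key=cv2.contourArea)
w=np.array([ray(c,*p[0],.01)[:2]*1000 for p in cs],np.float32); print(cv2.minAreaRect(w))
print('vise',np.percentile(P[245:300,100:180,2],[90,95,98,99]))
E
```

```text
t 0.15 pos [126.8 560.4 224.3] shift [-0.5217 -0.4667 -0.0353] turn [-0.1  0.  76.2] q [ 1.14  0.18  1.61  0.    1.35 -0.21] open 0.999 gf 0.0 wf [-0.9  0.1  0.2]
((552.2005615234375, 331.11328125), (200.94715881347656, 115.3430404663086), 5.104060173034668)
vise [0.08114905 0.08236333 0.08345801 0.08451376]
```

Emit:
{"method": "servo_tool", "body": {"series": "-1 -0.1 -0.09 -0.05 0 0 15;-1 -0.5217 -0.4667 -0.05 0 0 76;-1 -0.5217 -0.4667 -0.05 0 0 76;-1 -0.5217 -0.4667 -0.05 0 0 76;-1 -0.5217 -0.4667 -0.05 0 0 76;-1 -0.5217 -0.4667 -0.05 0 0 76;-1 -0.5217 -0.4667 -0.05 0 0 76;-1 -0.5217 -0.4667 -0.05 0 0 76;-1 -0.5217 -0.4667 -0.05 0 0 76;-1 -0.5217 -0.4667 -0.05 0 0 76;-1 -0.5217 -0.4667 -0.05 0 0 76;-1 -0.5217 -0.4667 -0.05 0 0 76"}}

```text
time_s: 1.2
eef_pos: [0.4156, 0.1541, 0.2643]
eef_rot: [0.0, 0.701, 0.713, 0.0]
wrist_force: [0.6, 0.6, 0.2]
opening: 1.004
grasp_force: 0.0
```

```bash
python3 -c "
from h import *
go(532.5,-10,240,1)"
```

```text
t 1.2 pos [415.6 154.1 264.3] shift [-0.166   0.1141  0.0244] turn [ 0. -0. -0.] q [ 0.09 -0.16  1.87  0.    1.43  0.07] open 1.004 gf 0.0 wf [0.6 0.6 0.2]
```

Emit:
{"method": "servo_tool", "body": {"series": "-1 -0.166 0.114 0 0 0 0;-1 -0.166 0.114 0 0 0 0;-1 -0.166 0.114 0 0 0 0;-1 -0.166 0.114 0 0 0 0;-1 -0.166 0.114 0 0 0 0;-1 -0.166 0.114 0 0 0 0;-1 -0.166 0.114 0 0 0 0;-1 -0.166 0.114 0 0 0 0"}}

```text
time_s: 1.87
eef_pos: [0.532, -0.0073, 0.2636]
eef_rot: [-0.001, 0.7, 0.714, -0.0]
wrist_force: [0.0, 0.3, -0.2]
opening: 0.998
grasp_force: 0.0
```

```bash
python3 -c "
from h import *
go(532.5,-10,110,1)
c=cam('top');save(c,'top2.png')"
```

```text
t 1.87 pos [532.   -7.3 263.6] shift [-0.0028  0.0007  0.1536] turn [-0.1 -0.   0.2] q [-0.24  0.05  1.67  0.    1.42 -0.26] open 0.998 gf 0.0 wf [ 0.   0.3 -0.2]
```

Emit:
{"method": "servo_tool", "body": {"series": "-1 -0.002 0.0005 0.04 0 0 0;-1 -0.002 0.0005 0.08 0 0 0;-1 -0.002 0.0005 0.1 0 0 0;-1 -0.002 0.0005 0.12 0 0 0;-1 -0.002 0.0005 0.14 0 0 0;-1 -0.002 0.0005 0.1535 0 0 0;-1 -0.002 0.0005 0.1535 0 0 0;-1 -0.002 0.0005 0.1535 0 0 0;0.5 -0.002 0.0005 0.1535 0 0 0;1 -0.002 0.0005 0.1535 0 0 0;1 -0.002 0.0005 0.1535 0 0 0;1 -0.002 0.0005 0.1535 0 0 0"}}

```text
time_s: 2.92
eef_pos: [0.534, -0.0096, 0.1126]
eef_rot: [0.001, 0.699, 0.715, 0.001]
wrist_force: [-1.7, 0.3, 4.9]
opening: 0.709
grasp_force: 63.9
```

Emit:
{"method": "servo_tool", "body": {"series": "1 0 0 0 0 0 0;1 0 0 0 0 0 0;1 0 0 0 0 0 0"}}

```text
time_s: 3.17
eef_pos: [0.534, -0.0097, 0.1126]
eef_rot: [0.001, 0.699, 0.715, 0.001]
wrist_force: [-2.1, 0.3, 5.4]
opening: 0.711
grasp_force: 63.9
```

```bash
python3 -c "
from h import *
go(532.5,-10,110,1)"
```

```text
t 3.17 pos [534.   -9.7 112.6] shift [-0.0003 -0.0015  0.0026] turn [0.2 0.  0.2] q [-0.24  0.22  1.81 -0.    1.11 -0.26] open 0.711 gf 63.9 wf [-2.1  0.3  5.4]
```

Emit:
{"method": "servo_tool", "body": {"series": "1 0 0 -0.01 0 0 0;1 0 0 -0.03 0 0 0;1 0 0 -0.07 0 0 0;1 0 0 -0.11 0 0 0;1 0 0 -0.15 0 0 0;1 0 0 -0.19 0 0 0;1 0 0 -0.22 0 0 0;1 0 0 -0.22 0 0 0;1 0 0 -0.22 0 0 0"}}

```text
time_s: 3.92
eef_pos: [0.5337, -0.0096, 0.3333]
eef_rot: [0.002, 0.699, 0.715, 0.001]
wrist_force: [-0.9, 0.3, -4.6]
opening: 0.706
grasp_force: 66.9
```

```bash
python3 -c "
from h import *
go(612,334,320,1)
c=cam('scene');s=c['img'][0:400,150:500];cv2.imwrite('pics/s2.png',cv2.resize(s,None,fx=1.5,fy=1.5)[...,::-1])"
```

```text
t 3.92 pos [533.7  -9.6 333.3] shift [0.3418 0.0857 0.0132] turn [0.3 0.1 0.2] q [-0.24  0.01  1.57  0.    1.55 -0.26] open 0.706 gf 66.9 wf [-0.9  0.3 -4.6]
```

View pics/s2.png

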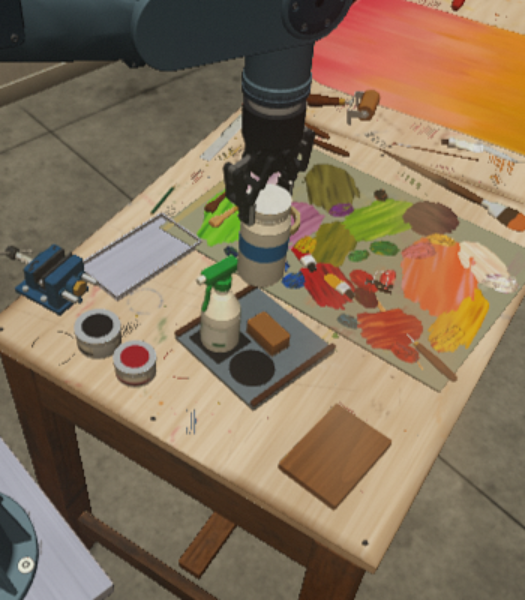

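The jar is held upright and has lifted clear. The round coaster is visible at (252,368), and the spray bottle's trigger faces the robot.

Emit:
{"method": "servo_tool", "body": {"series": "1 0.03 0.008 0 0 0 0;1 0.07 0.017 0 0 0 0;1 0.11 0.027 0 0 0 0;1 0.15 0.037 0 0 0 0;1 0.19 0.047 0 0 0 0;1 0.23 0.057 0 0 0 0;1 0.27 0.067 0 0 0 0;1 0.30 0.075 0 0 0 0;1 0.325 0.081 0 0 0 0;1 0.3415 0.0855 0.01 0 0 0;1 0.3415 0.0855 0.02 -0.2 0 0;1 0.3415 0.0855 0.02 -0.2 0 0"}}

```text
time_s: 4.97
eef_pos: [0.6086, 0.3339, 0.3039]
eef_rot: [-0.001, 0.699, 0.715, -0.003]
wrist_force: [-0.6, -1.2, -4.3]
opening: 0.706
grasp_force: 66.9
```

```bash
python3 -c "
from h import *
go(612,334,101,1)
c=cam('top');save(c,'top3.png')
P=pts(c); hsv=cv2.cvtColor(c['img'],cv2.COLOR_RGB2HSV)
d=((hsv[...,2]<60)&(hsv[...,1]<90)).astype(np.uint8); r=np.zeros_like(d); r[183:226,292:336]=d[183:226,292:336]
n,l,s,ce=cv2.connectedComponentsWithStats(r);k=1+np.argmax(s[1:,4]);print(s[k],ray(c,*ce[k],.016)*1000)
"
```

```text
t 4.97 pos [608.6 333.9 303.9] shift [0.0007 0.0047 0.2029] turn [-0.3  0.2  0.3] q [ 0.33  0.4   1.17 -0.    1.57  0.31] open 0.706 gf 66.9 wf [-0.6 -1.2 -4.3]
[296 190  32  31 799] [534.03808493  -9.81027451  16.        ]
```

View pics/top3.png

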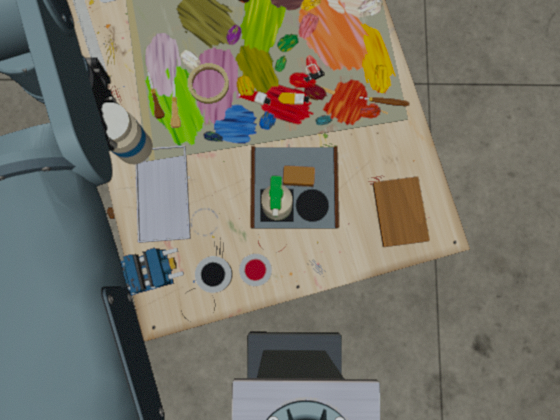

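The jar hangs over the tray's far end. The tray corners are at about (137,149), (186,147), (189,241) and (140,242). The round coaster is clear at (312,205).

Emit:
{"method": "servo_tool", "body": {"series": "1 0 0.002 0.03 0 0 0;1 0 0.002 0.07 0 0 0;1 0 0.002 0.11 0 0 0;1 0 0.002 0.14 0 0 0;1 0 0.002 0.165 0 0 0;1 0 0.002 0.18 0 0 0;1 0 0.002 0.19 0 0 0;1 0 0.002 0.195 0 0 0;1 0 0.002 0.195 0 0 0;1 0 0.002 0.195 0 0 0"}}

```text
time_s: 5.85
eef_pos: [0.6149, 0.334, 0.1173]
eef_rot: [0.002, 0.7, 0.715, 0.002]
wrist_force: [-0.3, 0.8, -3.4]
opening: 0.706
grasp_force: 66.9
```

```bash
python3 -c "
from h import *
go(612,334,100,1)
c=cam('top');P=pts(c)
m=(P[...,2]>.015);r=c['img']
import numpy as np
" ; python3 - <<'E'
from h import *
c=cam('scene');cv2.imwrite('pics/s3.png',cv2.resize(c['img'][100:260,150:320],None,fx=3,fy=3)[...,::-1])
E
```

```text
t 5.85 pos [614.9 334.  117.3] shift [ 0.0001 -0.003   0.0173] turn [ 0.3 -0.   0.2] q [ 0.33  0.55  1.35 -0.    1.24  0.31] open 0.706 gf 66.9 wf [-0.3  0.8 -3.4]
```

View pics/s3.png

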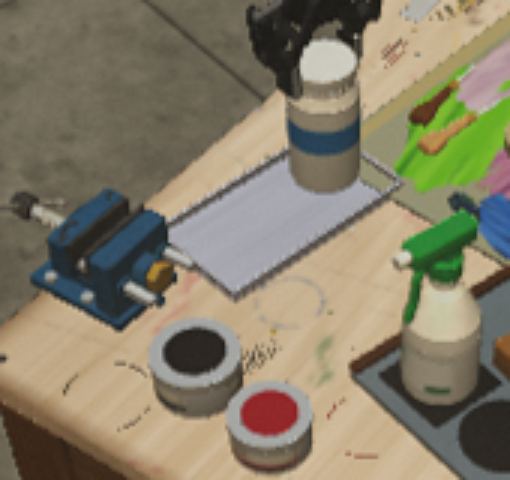

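The jar hangs upright over the tray's far end, inside the rim and well away from the vise. Now I lower it and release.

Emit:
{"method": "servo_tool", "body": {"series": "1 0 -0.003 0.006 0.2 0 0;1 0 -0.003 0.01 0.2 0 0;1 0 -0.003 0.013 0.2 0 0;1 0 -0.003 0.015 0.2 0 0;1 0 -0.003 0.017 0.2 0 0;1 0 -0.003 0.018 0.2 0 0;1 0 -0.003 0.018 0.2 0 0;1 0 -0.003 0.018 0.2 0 0"}}

```text
time_s: 6.62
eef_pos: [0.6103, 0.3344, 0.1004]
eef_rot: [-0.0, 0.699, 0.715, -0.0]
wrist_force: [-8.8, -1.6, 13.4]
opening: 0.705
grasp_force: 68.6
```

Emit:
{"method": "servo_tool", "body": {"series": "0.2 0 0 0 0 0 0;-0.3 0 0 0 0 0 0;-1 0 0 0 0 0 0;-1 0 0 0 0 0 0;-1 0 0 0 0 0 0;-1 0 0 0 0 0 0;-1 0 0 0 0 0 0;-1 0 0 -0.04 0 0 0;-1 0 0 -0.08 0 0 0;-1 0 0 -0.12 0 0 0;-1 0 0 -0.16 0 0 0;-1 0 0 -0.16 0 0 0"}}

```text
time_s: 7.62
eef_pos: [0.615, 0.3353, 0.269]
eef_rot: [0.004, 0.699, 0.715, 0.007]
wrist_force: [1.0, 0.8, 1.7]
opening: 1.001
grasp_force: 0.0
```

```bash
python3 -c "
from h import *
go(528.5,70.5,270,91)"
```

```text
t 7.62 pos [615.  335.3 269. ] shift [-0.2628 -0.0922 -0.0037] turn [  0.9   0.5 -89.8] q [ 0.33  0.42  1.22 -0.    1.49  0.31] open 1.001 gf 0.0 wf [1.  0.8 1.7]
```

Emit:
{"method": "servo_tool", "body": {"series": "-1 -0.02 -0.01 0 0 0 -7;-1 -0.06 -0.021 -0.005 0 0 -14;-0.5 -0.1 -0.035 -0.005 0 0 -21;-0.2 -0.14 -0.05 -0.005 0 0 -28;-0.2 -0.18 -0.064 -0.005 0 0 -35;-0.2 -0.21 -0.075 -0.005 0 0 -42;-0.2 -0.24 -0.085 -0.005 0 0 -49;-0.2 -0.263 -0.092 -0.005 0 0 -56;-0.2 -0.263 -0.092 -0.005 0 0 -63;-0.2 -0.263 -0.092 -0.005 0 0 -70;-0.2 -0.263 -0.092 -0.005 0 0 -77;-0.2 -0.263 -0.092 -0.005 0 0 -84"}}

```text
time_s: 8.62
eef_pos: [0.5246, 0.0684, 0.2625]
eef_rot: [0.0, 0.039, 0.999, -0.0]
wrist_force: [0.0, -0.4, -0.6]
opening: 0.596
grasp_force: 0.0
```

Emit:
{"method": "servo_tool", "body": {"series": "-0.2 0 0 0 0 0 -6;-0.2 0 0 0 0 0 -6;-0.2 0 0 0 0 0 -6"}}

```text
time_s: 8.87
eef_pos: [0.5246, 0.0688, 0.2624]
eef_rot: [0.0, -0.009, 1.0, -0.0]
wrist_force: [0.1, 0.2, 0.3]
opening: 0.601
grasp_force: 0.0
```

```bash
python3 -c "
from h import *
go(528.5,70.5,189,91)
c=cam('top');P=pts(c);m=np.zeros(P.shape[:2],bool);m[120:210,120:210]=1;m&=(abs(P[...,2]-.138)<.008)
print('jar',m.sum(),np.median(P[m],0),P[m].min(0),P[m].max(0))
cv2.imwrite('pics/t4.png',cv2.resize(c['img'][120:250,110:360],None,fx=3,fy=3)[...,::-1])"
```

```text
t 8.87 pos [524.6  68.8 262.4] shift [-0.004   0.0017  0.0734] turn [-0.  0.  0.] q [-0.09  0.05  1.68 -0.    1.42 -1.68] open 0.601 gf 0.0 wf [0.1 0.2 0.3]
jar 748 [0.60608701 0.33083997 0.13732723] [0.5763452  0.30044588 0.13016128] [0.63823465 0.36192537 0.14288394]
```

View pics/t4.png

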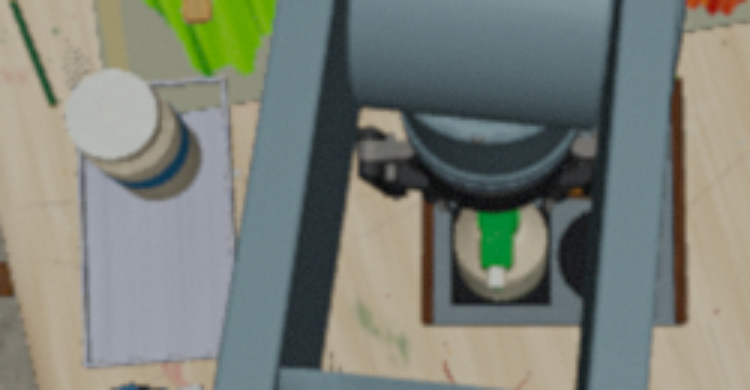

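The jar stands upright in the tray's far end. The gripper is above the spray head, with the bottle on the square coaster at (500,252) in this crop. Next I descend and pinch.

Emit:
{"method": "servo_tool", "body": {"series": "-0.2 -0.004 0.0017 0.03 0 0 0;-0.2 -0.004 0.0017 0.05 0 0 0;-0.2 -0.004 0.0017 0.065 0 0 0;-0.2 -0.004 0.0017 0.075 0 0 0;-0.2 -0.004 0.0017 0.075 0 0 0;0.2 -0.004 0.0017 0.075 0 0 0;0.6 -0.004 0.0017 0.075 0 0 0;1 -0.004 0.0017 0.075 0 0 0;1 -0.004 0.0017 0.075 0 0 0;1 -0.004 0.0017 0.075 0 0 0;1 -0.004 0.0017 0.075 0 0 0;1 -0.004 0.0017 0.075 0 0 0"}}

```text
time_s: 9.92
eef_pos: [0.5286, 0.0706, 0.1879]
eef_rot: [0.0, -0.011, 1.0, -0.0]
wrist_force: [0.6, 0.3, -0.0]
opening: 0.002
grasp_force: 0.0
```

```bash
python3 -c "
from h import *
go(528.5,70.5,189,91)"
```

```text
t 9.92 pos [528.6  70.6 187.9] shift [ 0.0001 -0.0001 -0.0011] turn [-0.   0.   0.2] q [-0.09  0.12  1.75 -0.    1.27 -1.68] open 0.002 gf 0.0 wf [ 0.6  0.3 -0. ]
```

```bash
python3 -c "
from h import *
c=cam('scene');cv2.imwrite('pics/s5.png',cv2.resize(c['img'][110:280,220:400],None,fx=3,fy=3)[...,::-1])"
```

```text
(no output)
```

View pics/s5.png

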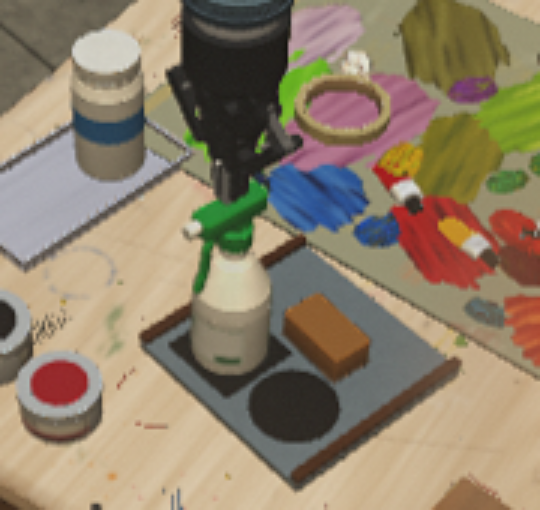

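```bash
python3 - <<'E'
from h import *
c=cam('scene');P=pts(c);E=np.array(c['extrinsics'])
for off in(0,25):
    p=np.linalg.inv(E)@[.5286,.0706,.1879-off/1000,1]; u=p[0]/p[2]*c['f']+c['cx'];v=p[1]/p[2]*c['f']+c['cy'];print(off,u,v,'crop',(u-220)*3,(v-110)*3)
v0=110+150//3
for v in range(155,185,2): print(v,[tuple(np.round(P[v,u]*1000).astype(int)) for u in(292,295,298,302)],c['img'][v,295])
hsv=cv2.cvtColor(c['img'],cv2.COLOR_RGB2HSV);g=(hsv[...,0]>45)&(hsv[...,0]<80)&(hsv[...,1]>150);g[:160]=0;g[190:]=0;g[:,:280]=0;g[:,315:]=0
Q=P[g];t=Q[Q[:,2]>.185];print(len(t),t.min(0),t.max(0))
E
```

```text
0 297.1039918921345 177.35275853200886 crop 231.3119756764035 202.0582755960266
25 296.8059858046854 185.0345833448475 crop 230.41795741405622 225.10375003454251
155 [(np.int64(516), np.int64(77), np.int64(259)), (np.int64(510), np.int64(59), np.int64(275)), (np.int64(516), np.int64(56), np.int64(273)), (np.int64(516), np.int64(44), np.int64(281))] [36 35 31]
157 [(np.int64(516), np.int64(76), np.int64(254)), (np.int64(510), np.int64(59), np.int64(269)), (np.int64(518), np.int64(59), np.int64(264)), (np.int64(528), np.int64(56), np.int64(261))] [38 36 32]
159 [(np.int64(515), np.int64(75), np.int64(249)), (np.int64(509), np.int64(58), np.int64(264)), (np.int64(518), np.int64(58), np.int64(260)), (np.int64(535), np.int64(64), np.int64(245))] [37 34 31]
161 [(np.int64(517), np.int64(77), np.int64(241)), (np.int64(513), np.int64(63), np.int64(253)), (np.int64(516), np.int64(56), np.int64(256)), (np.int64(527), np.int64(55), np.int64(251))] [38 36 32]
163 [(np.int64(514), np.int64(73), np.int64(239)), (np.int64(515), np.int64(64), np.int64(245)), (np.int64(517), np.int64(56), np.int64(24
[... 1444 characters left out ...]
191))] [87 78 72]
179 [(np.int64(513), np.int64(71), np.int64(192)), (np.int64(517), np.int64(65), np.int64(194)), (np.int64(525), np.int64(63), np.int64(191)), (np.int64(533), np.int64(59), np.int64(189))] [ 48 141  59]
181 [(np.int64(508), np.int64(65), np.int64(193)), (np.int64(513), np.int64(60), np.int64(194)), (np.int64(522), np.int64(60), np.int64(189)), (np.int64(533), np.int64(59), np.int64(182))] [ 44 138  55]
183 [(np.int64(505), np.int64(61), np.int64(192)), (np.int64(514), np.int64(60), np.int64(187)), (np.int64(522), np.int64(59), np.int64(183)), (np.int64(535), np.int64(60), np.int64(174))] [38 94 37]
138 [-0.03401586 -0.54803866  0.18511379] [0.55465885 0.08046506 0.99778858]
```

The fingertips measure z≈0.195 with the reported TCP at 0.188. The real tool is therefore about 32 mm shorter than nominal, which also explains the jar's grip on the cap. The head was missed from above and nothing was disturbed, so I reopen, go 33 mm lower and pinch.

Emit:
{"method": "servo_tool", "body": {"series": "1 0 0 -0.02 0 0 0;0.3 0 0 -0.02 0 0 0;-0.2 0 0 -0.02 0 0 0;-0.2 0 0 -0.02 0 0 0;-0.2 0 0 -0.02 0 0 0;-0.2 0 0 0 0 0 0;-0.2 0 0 0.015 0 0 0;-0.2 0 0 0.025 0 0 0;-0.2 0 0 0.033 0 0 0;-0.2 0 0 0.033 0 0 0;-0.2 0 0 0.033 0 0 0"}}

```text
time_s: 10.93
eef_pos: [0.5283, 0.0706, 0.1543]
eef_rot: [-0.0, -0.011, 1.0, 0.0]
wrist_force: [-0.1, -0.8, 0.2]
opening: 0.599
grasp_force: 0.0
```

Emit:
{"method": "servo_tool", "body": {"series": "0 0 0 0 0 0 0;0.2 0 0 0 0 0 0;0.4 0 0 0 0 0 0;0.6 0 0 0 0 0 0;0.8 0 0 0 0 0 0;1 0 0 0 0 0 0;1 0 0 0 0 0 0;1 0 0 0 0 0 0"}}

```text
time_s: 11.6
eef_pos: [0.5292, 0.0705, 0.1554]
eef_rot: [0.001, -0.011, 1.0, -0.0]
wrist_force: [-0.1, -1.0, 5.3]
opening: 0.247
grasp_force: 59.6
```

```bash
python3 -c "
from h import *
go(508,330,350,91)"
```

```text
t 11.6 pos [529.2  70.5 155.4] shift [ 0.0153  0.2599 -0.1947] turn [-0.   0.1  0.2] q [-0.09  0.16  1.78 -0.    1.2  -1.68] open 0.247 gf 59.6 wf [-0.1 -1.   5.3]
```

Emit:
{"method": "servo_tool", "body": {"series": "1 0 0 -0.01 0 0 0;1 0 0 -0.03 0 0 0;1 0 0 -0.06 0 0 0;1 0 0 -0.09 0 0 0;1 0.004 0.03 -0.09 0 0 0;1 0.006 0.07 -0.09 0 0 0;1 0.008 0.11 -0.09 0 0 0;1 0.01 0.15 -0.09 0 0 0;1 0.014 0.19 -0.09 0 0 0;1 0.018 0.22 -0.09 0 0 0;1 0.022 0.245 -0.09 0 0 0;1 0.022 0.259 -0.09 0 0 0"}}

```text
time_s: 12.6
eef_pos: [0.499, 0.332, 0.2441]
eef_rot: [-0.001, -0.012, 1.0, 0.0]
wrist_force: [0.2, 0.5, -1.7]
opening: 0.251
grasp_force: 58.8
```

```bash
python3 - <<'E'
from h import *
go(507,330,145,91)
c=cam('top');save(c,'t6.png')
s=cam('scene');P=pts(c)
hsv=cv2.cvtColor(c['img'],cv2.COLOR_RGB2HSV)
d=((hsv[...,2]<60)&(hsv[...,1]<90)).astype(np.uint8);r=np.zeros_like(d);r[183:226,258:336]=d[183:226,258:336]
n,l,st,ce=cv2.connectedComponentsWithStats(r)
for k in range(1,n):
    if st[k,4]>200: 
        ys,xs=np.where(l==k);w=np.array([ray(c,u,v,.016)[:2]*1000 for u,v in zip(xs,ys)],np.float32);print(st[k],w.mean(0),cv2.minAreaRect(w))
cv2.imwrite('pics/ts6.png',np.hstack([cv2.resize(c['img'][120:300,90:350],None,fx=1.5,fy=1.5),cv2.resize(s['img'][90:270,150:410],None,fx=1.5,fy=1.5)])[...,::-1])
E
```

```text
t 12.6 pos [499.  332.  244.1] shift [-0.0082 -0.0022  0.0991] turn [ 0.  -0.1  0.4] q [ 0.39  0.22  1.52  0.    1.4  -1.21] open 0.251 gf 58.8 wf [ 0.2  0.5 -1.7]
[ 261  189   32   33 1032] [533.41345   69.795525] ((533.2625122070312, 69.79658508300781), (73.25981903076172, 70.32047271728516), 0.6285479068756104)
[296 190  32  31 798] [534.07715    -9.7902775] ((534.1023559570312, -9.31494140625), (68.6936264038086, 70.21160125732422), 0.6152779459953308)
```

View pics/ts6.png

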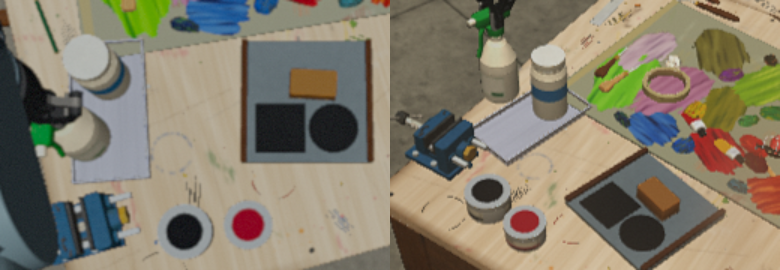

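Both coasters are now clear, square at (533,70) mm and round at (534,-10) mm. The spray bottle hangs upright over the tray's near half, and I lower it there.

Emit:
{"method": "servo_tool", "body": {"series": "1 -0.006 -0.002 0.03 0 0 0;1 -0.008 -0.002 0.06 0 0 0;1 -0.008 -0.002 0.08 0 0 0;1 -0.008 -0.002 0.09 0 0 0;1 -0.008 -0.002 0.096 0 0 0;1 -0.008 -0.002 0.099 0 0 0;1 -0.008 -0.002 0.102 0 0 0;1 -0.008 -0.002 0.1025 0 0 0;1 -0.008 -0.002 0.1025 0 0 0"}}

```text
time_s: 13.45
eef_pos: [0.5096, 0.3274, 0.1432]
eef_rot: [0.001, -0.011, 1.0, 0.0]
wrist_force: [0.0, -0.3, -1.7]
opening: 0.245
grasp_force: 58.9
```

```bash
python3 - <<'E'
from h import *
go(507,330,143,91)
E
```

```text
t 13.45 pos [509.6 327.4 143.2] shift [0.0026 0.0026 0.0002] turn [0.  0.1 0.2] q [ 0.38  0.33  1.6  -0.    1.21 -1.22] open 0.245 gf 58.9 wf [ 0.  -0.3 -1.7]
```

Emit:
{"method": "servo_tool", "body": {"series": "1 0 0 0.001 0 0 0;1 0 0 0.0015 0 0 0;1 0 0 0.002 0 0 0;1 0 0 0.002 0 0 0"}}

```text
time_s: 13.78
eef_pos: [0.5102, 0.3277, 0.1424]
eef_rot: [0.002, -0.011, 1.0, 0.0]
wrist_force: [-0.2, -1.1, 6.3]
opening: 0.25
grasp_force: 60.0
```

Emit:
{"method": "servo_tool", "body": {"series": "0.6 0 0 0 0 0 0;0.4 0 0 0 0 0 0;0.2 0 0 0 0 0 0;-0.2 0 0 0 0 0 0;-0.2 0 0 0 0 0 0;-0.2 0 0 0 0 0 0;-0.2 0 0 -0.03 0 0 0;-0.2 0 0 -0.07 0 0 0;-0.2 0 0 -0.11 0 0 0;-0.2 0 0 -0.11 0 0 0"}}

```text
time_s: 14.62
eef_pos: [0.5129, 0.3289, 0.2595]
eef_rot: [0.007, -0.011, 1.0, 0.002]
wrist_force: [0.6, 0.3, 1.7]
opening: 0.6
grasp_force: 0.0
```

```bash
python3 - <<'E'
from h import *
go(597,22.5,150,-2)
c=cam('scene');P=pts(c)
from scipy.optimize import least_squares
for n,cx,cy,r,z0,z1 in(('spray',.507,.33,.033,.03,.12),('jar',.607,.331,.034,.03,.11)):
    m=(np.hypot(P[...,0]-cx,P[...,1]-cy)<.06)&(P[...,2]>z0)&(P[...,2]<z1);Q=P[m][:,:2]
    s=least_squares(lambda p:np.hypot(Q[:,0]-p[0],Q[:,1]-p[1])-r,[cx,cy],loss='soft_l1',f_scale=.002);print(n,m.sum(),s.x*1000,np.abs(s.fun).mean())
    if n=='jar': pass
c=cam('top');P=pts(c);hsv=cv2.cvtColor(c['img'],cv2.COLOR_RGB2HSV)
for z0,z1,n in((.128,.148,'jarcap'),(.168,.19,'head')):
    m=np.zeros(P.shape[:2],bool);m[120:260,100:220]=1;m&=(P[...,2]>z0)&(P[...,2]<z1)&(np.hypot(P[...,0]-.55,P[...,1]-.33)<.11);Q=P[m];print(n,m.sum(),Q.min(0),Q.max(0),Q.mean(0))
o=(hsv[...,0]<20)&(hsv[...,1]>100);o[:155]=0;o[190:]=0;o[:,:275]=0;o[:,318:]=0;o&=P[...,2]>.03
ys,xs=np.where(o);w=np.array([ray(c,u,v,.042)[:2]*1000 for u,v in zip(xs,ys)],np.float32);print('block',len(w),cv2.minAreaRect(w),w.mean(0))
save(c,'t7.png')
E
```

```text
t 14.62 pos [512.9 328.9 259.5] shift [-0.076  -0.3087  0.109 ] turn [ -0.4   0.8 -86.8] q [ 0.38  0.22  1.49 -0.    1.42 -1.22] open 0.6 gf 0.0 wf [0.6 0.3 1.7]
spray 699 [511.72134706 330.25574005] 0.0051813870842325575
jar 542 [604.57032977 332.19916298] 0.0015572685986811493
jarcap 781 [0.48050101 0.30080127 0.12803143] [0.63804186 0.36175801 0.14775852] [0.59979091 0.32965035 0.13753026]
head 336 [0.46473351 0.3171638  0.16806079] [0.52741116 0.33997509 0.18272134] [0.49568565 0.32698781 0.17738989]
block 549 ((596.8392944335938, 21.70184326171875), (68.60982513427734, 40.432003021240234), 86.73440551757812) [596.792     21.816315]
```

View pics/t7.png

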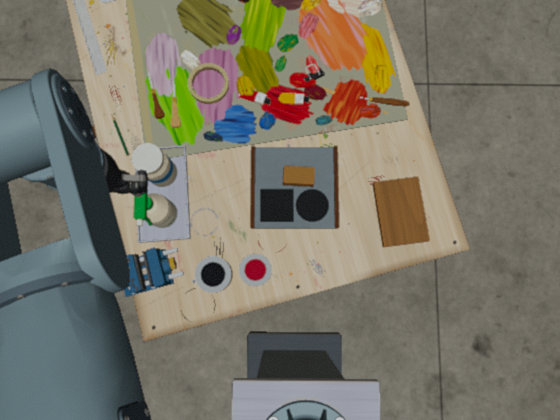

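Both containers stand upright in the tray, jar at (152,155) and spray bottle at (155,210). The cork block at (298,175) is unmoved and free. Next is the grasp of the block, turning +93° to keep the last joint mid-range.

Emit:
{"method": "servo_tool", "body": {"series": "-0.4 -0.005 -0.02 0 0 0 7;-0.4 -0.012 -0.06 0 0 0 14;-0.4 -0.022 -0.1 0 0 0 21;-0.4 -0.032 -0.14 0 0 0 28;-0.4 -0.042 -0.18 0.01 0 0 35;-0.4 -0.052 -0.22 0.03 0 0 42;-0.4 -0.062 -0.25 0.05 0 0 49;-0.4 -0.07 -0.28 0.07 0 0 56;-0.4 -0.0765 -0.308 0.09 0 0 63;-0.4 -0.0765 -0.308 0.11 0 0 70;-0.4 -0.0765 -0.308 0.12 0 0 77;-0.4 -0.0765 -0.308 0.13 0 0 84"}}

```text
time_s: 15.72
eef_pos: [0.5897, 0.0203, 0.1161]
eef_rot: [-0.003, 0.664, 0.748, -0.002]
wrist_force: [-0.1, 1.0, 0.2]
opening: 0.702
grasp_force: 0.0
```

Emit:
{"method": "servo_tool", "body": {"series": "-0.4 0 0 0 0 0 7;-0.4 0 0 0 0 0 9.2;-0.4 0 0 0 0 0 9.2;-0.4 0 0 0 0 0 9.2"}}

```text
time_s: 16.05
eef_pos: [0.5909, 0.0211, 0.1184]
eef_rot: [-0.001, 0.719, 0.695, -0.001]
wrist_force: [0.2, 0.6, -0.7]
opening: 0.7
grasp_force: 0.0
```

```bash
python3 - <<'E'
from h import *
go(596.8,21.7,10,-3.3)
E
```

```text
t 16.05 pos [590.9  21.1 118.4] shift [0.0007 0.0062 0.1084] turn [-0.2 -0.   1.4] q [-0.16  0.33  1.65 -0.    1.16 -0.13] open 0.7 gf 0.0 wf [ 0.2  0.6 -0.7]
```

Emit:
{"method": "servo_tool", "body": {"series": "-0.4 0.0007 0.006 0.02 0 0 1.4;-0.4 0.0007 0.006 0.05 0 0 1.4;-0.4 0.0007 0.006 0.075 0 0 1.4;-0.4 0.0007 0.006 0.09 0 0 1.4;-0.4 0.0007 0.006 0.1 0 0 1.4;-0.4 0.0007 0.006 0.107 0 0 1.4;-0.4 0.0007 0.006 0.107 0 0 1.4;-0.4 0.0007 0.006 0.107 0 0 1.4"}}

```text
time_s: 16.72
eef_pos: [0.5985, 0.0214, 0.0135]
eef_rot: [0.0, 0.727, 0.686, 0.0]
wrist_force: [-0.6, 0.7, -0.1]
opening: 0.7
grasp_force: 0.0
```

```bash
python3 - <<'E'
from h import *
go(596.8,21.7,10,-3.3)
E
```

```text
t 16.72 pos [598.5  21.4  13.5] shift [ 0.0002 -0.0017  0.0035] turn [ 0.  0. -0.] q [-0.16  0.5   1.67 -0.    0.97 -0.1 ] open 0.7 gf 0.0 wf [-0.6  0.7 -0.1]
```

Emit:
{"method": "servo_tool", "body": {"series": "-0.4 0 -0.0015 0.004 0 0 0;-0.4 0 -0.0015 0.005 0 0 0;-0.2 0 -0.0015 0.005 0 0 0;0 0 -0.0015 0.005 0 0 0;0.2 0 -0.0015 0.005 0 0 0;0.5 0 -0.0015 0.005 0 0 0;1 0 -0.0015 0.005 0 0 0;1 0 -0.0015 0.005 0 0 0;1 0 -0.0015 0.005 0 0 0;1 0 -0.0015 0.005 0 0 0"}}

```text
time_s: 17.55
eef_pos: [0.5973, 0.0215, 0.0088]
eef_rot: [0.001, 0.728, 0.686, 0.0]
wrist_force: [-0.4, 0.8, 6.1]
opening: 0.458
grasp_force: 61.8
```

```bash
python3 - <<'E'
from h import *
go(522.4,-209.4,100,-81.8)
E
```

```text
t 17.55 pos [597.3  21.5   8.8] shift [-0.2349 -0.0611 -0.0912] turn [ 0.1 -0.  78.4] q [-0.16  0.5   1.67 -0.    0.96 -0.1 ] open 0.458 gf 61.8 wf [-0.4  0.8  6.1]
```

Emit:
{"method": "servo_tool", "body": {"series": "1 0 0 -0.015 0 0 0;1 0 0 -0.04 0 0 0;1 -0.02 -0.005 -0.08 0 0 7;1 -0.06 -0.016 -0.09 0 0 14;1 -0.1 -0.026 -0.09 0 0 21;1 -0.13 -0.034 -0.09 0 0 28;1 -0.16 -0.042 -0.09 0 0 35;1 -0.185 -0.048 -0.09 0 0 42;1 -0.21 -0.055 -0.09 0 0 49;1 -0.225 -0.058 -0.09 0 0 56;1 -0.235 -0.061 -0.09 0 0 63;1 -0.235 -0.061 -0.09 0 0 70"}}

```text
time_s: 18.55
eef_pos: [0.5209, -0.2116, 0.0977]
eef_rot: [0.0, 0.99, 0.14, -0.0]
wrist_force: [0.6, 0.3, -0.9]
opening: 0.456
grasp_force: 61.3
```

Emit:
{"method": "servo_tool", "body": {"series": "1 0 0 0.01 0 0 7;1 0 0 0.03 0 0 8.3;1 0 0 0.04 0 0 8.3;1 0 0 0.04 0 0 8.3;1 0 0 0.04 0 0 8.3"}}

```text
time_s: 18.97
eef_pos: [0.5212, -0.2089, 0.0572]
eef_rot: [-0.001, 0.997, 0.073, -0.001]
wrist_force: [-0.7, 0.5, 1.0]
opening: 0.455
grasp_force: 61.2
```

```bash
python3 - <<'E'
from h import *
go(522.4,-209.4,15,-81.8)
c=cam('top');s=cam('scene')
cv2.imwrite('pics/ts8.png',np.hstack([cv2.resize(c['img'][140:280,340:470],None,fx=3,fy=3),cv2.resize(s['img'][230:370,300:430],None,fx=3,fy=3)])[...,::-1])
E
```

```text
t 18.97 pos [ 521.2 -208.9   57.2] shift [0.0012 0.0008 0.0422] turn [-0.1  0.1  0.2] q [-0.59  0.36  1.76 -0.    1.03  0.83] open 0.455 gf 61.2 wf [-0.7  0.5  1. ]
```

View pics/ts8.png

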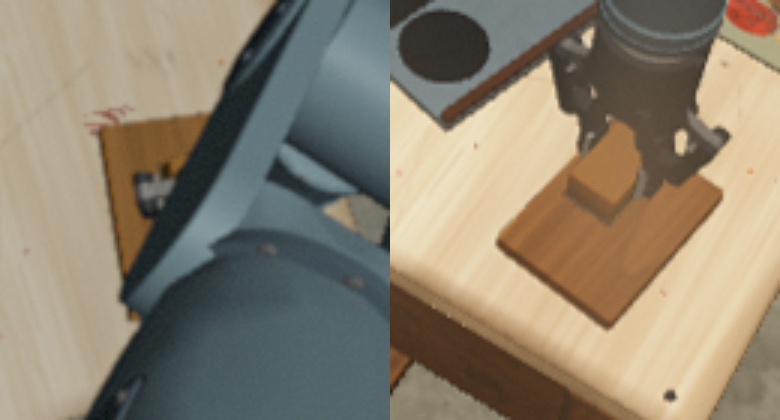

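The block is held level over the middle of the wood block with its long side aligned. I lower and release it.

Emit:
{"method": "servo_tool", "body": {"series": "1 0.001 0.0008 0.02 -0.1 0 0.2;1 0.001 0.0008 0.03 -0.1 0 0.2;1 0.001 0.0008 0.036 -0.1 0 0.2;1 0.001 0.0008 0.039 -0.1 0 0.2;1 0.001 0.0008 0.041 -0.1 0 0.2;1 0.001 0.0008 0.042 -0.1 0 0.2;1 0.001 0.0008 0.043 -0.1 0 0.2;1 0.001 0.0008 0.043 -0.1 0 0.2;1 0.001 0.0008 0.043 -0.1 0 0.2"}}

```text
time_s: 19.82
eef_pos: [0.5233, -0.2103, 0.0155]
eef_rot: [0.001, 0.997, 0.071, 0.0]
wrist_force: [0.1, 0.1, -0.4]
opening: 0.459
grasp_force: 61.2
```

```bash
python3 - <<'E'
from h import *
go(522.4,-209.4,15,-81.8)
E
```

```text
t 19.82 pos [ 523.3 -210.3   15.5] shift [-0.0008 -0.001   0.0005] turn [ 0.1 -0.  -0.1] q [-0.59  0.43  1.76 -0.    0.94  0.84] open 0.459 gf 61.2 wf [ 0.1  0.1 -0.4]
```

Emit:
{"method": "servo_tool", "body": {"series": "1 0 0 0.001 0 0 0;1 0 0 0.0015 0 0 0;0.1 0 0 0.0015 0 0 0;-0.1 0 0 0.0015 0 0 0;-0.3 0 0 0.0015 0 0 0;-0.3 0 0 0.0015 0 0 0;-0.3 0 0 0.0015 0 0 0;-0.3 0 0 -0.03 0 0 0;-0.3 0 0 -0.07 0 0 0;-0.3 0 0 -0.11 0 0 0;-0.3 0 0 -0.15 0 0 0;-0.3 0 0 -0.19 0 0 0"}}

```text
time_s: 20.82
eef_pos: [0.5226, -0.2095, 0.2068]
eef_rot: [0.001, 0.997, 0.071, -0.0]
wrist_force: [1.1, -1.0, -0.2]
opening: 0.652
grasp_force: 0.0
```

```bash
python3 - <<'E'
from h import *
go(605,332,265,1)
E
```

```text
t 20.82 pos [ 522.6 -209.5  206.8] shift [ 0.1582 -0.5243 -0.059 ] turn [  0.1   0.1 -82.9] q [-0.59  0.17  1.66 -0.    1.31  0.84] open 0.652 gf 0.0 wf [ 1.1 -1.  -0.2]
```

Emit:
{"method": "servo_tool", "body": {"series": "-1 0.01 -0.03 -0.02 0 0 -7;-1 0.02 -0.07 -0.04 0 0 -14;-1 0.033 -0.11 -0.06 0 0 -21;-1 0.045 -0.15 -0.06 0 0 -28;-1 0.057 -0.19 -0.06 0 0 -35;-1 0.07 -0.23 -0.06 0 0 -42;-1 0.08 -0.265 -0.06 0 0 -49;-1 0.09 -0.3 -0.06 0 0 -56;-1 0.1 -0.33 -0.06 0 0 -63;-1 0.1 -0.33 -0.06 0 0 -70;-1 0.1 -0.33 -0.06 0 0 -77;-1 0.1 -0.33 -0.06 0 0 -83"}}

```text
time_s: 21.82
eef_pos: [0.575, 0.1323, 0.264]
eef_rot: [0.0, 0.697, 0.717, -0.001]
wrist_force: [-0.2, -0.2, 0.4]
opening: 0.997
grasp_force: 0.0
```

```bash
python3 - <<'E'
from h import *
from scipy.optimize import least_squares
c=cam('top');P=pts(c);hsv=cv2.cvtColor(c['img'],cv2.COLOR_RGB2HSV)
def fit(Q,r,c0): 
    s=least_squares(lambda p:np.hypot(Q[:,0]-p[0],Q[:,1]-p[1])-r,c0,loss='soft_l1',f_scale=.002);return np.round(s.x*1000,1),len(Q),np.abs(s.fun).mean()
m=(abs(P[...,2]-.138)<.006)&(np.hypot(P[...,0]-.605,P[...,1]-.332)<.05);ys,xs=np.where(m)
w=np.array([ray(c,u,v,.138)[:2]*1000 for u,v in zip(xs,ys)],np.float32);print('cap',len(w),w.mean(0),cv2.minEnclosingCircle(w))
m=(P[...,2]>.165)&(P[...,2]<.19)&(np.hypot(P[...,0]-.51,P[...,1]-.33)<.06);ys,xs=np.where(m)
w=np.array([ray(c,u,v,.179)[:2]*1000 for u,v in zip(xs,ys)],np.float32);print('head',len(w),w.mean(0),cv2.minAreaRect(w))
m=(P[...,2]>.036)&(np.hypot(P[...,0]-.522,P[...,1]+.21)<.06)&(P[...,2]<.06);ys,xs=np.where(m)
w=np.array([ray(c,u,v,.048)[:2]*1000 for u,v in zip(xs,ys)],np.float32);print('block',len(w),w.mean(0),cv2.minAreaRect(w))
s=cam('scene');S=pts(s);hs=cv2.cvtColor(s['img'],cv2.COLOR_RGB2HSV)
for n,C,r,z0,z1 in(('spray',(.511,.33),.033,.02,.1),('jar',(.605,.332),.034,.02,.11)):
    m=(np.hypot(S[...,0]-C[0],S[...,1]-C[1])<.045)&(S[...,2]>z0)&(S[...,2]<z1)&~((hs[...,1]>150)&(hs[...,0]>45)&(hs[...,0]<80));m=cv2.erode(m.astype(np.uint8),np.ones((3,3)))>0
    print(n,fit(S[m],r,C))
go(605,332,265,1)
cv2.imwrite('pics/ts9.png',np.hstack([c['img'][120:300,100:450],cv2.resize(s['img'][90:350,120:450],None,fx=180/260,fy=180/260)])[...,::-1])
E
```

```text
<stdin>:7: RuntimeWarning: Mean of empty slice.
  ret = ret.dtype.type(ret / rcount)
Traceback (most recent call last):
cv2.error: OpenCV(4.12.0) /io/opencv/modules/imgproc/src/shapedescr.cpp:201: error: (-215:Assertion failed) count >= 0 && (depth == CV_32F || depth == CV_32S) in function 'minEnclosingCircle'
```

```bash
cat > m.py <<'E'
from h import *
from scipy.optimize import least_squares
def fit(Q,r,c0):
    s=least_squares(lambda p:np.hypot(Q[:,0]-p[0],Q[:,1]-p[1])-r,c0,loss='soft_l1',f_scale=.002);return np.round(s.x*1000,1),len(Q),np.round(np.abs(s.fun).mean(),4)
def top(c,n,C,z,h=.009,rad=.06):
    P=pts(c);m=(abs(P[...,2]-z)<h)&(np.hypot(P[...,0]-C[0],P[...,1]-C[1])<rad);ys,xs=np.where(m)
    if len(xs)<20: print(n,'hidden',len(xs));return
    w=np.array([ray(c,u,v,z)[:2]*1000 for u,v in zip(xs,ys)],np.float32);r=cv2.minAreaRect(w);print(n,len(w),w.mean(0),np.round(r[0],1),np.round(r[1],1),round(r[2],1))
def side(s,n,C,r,z0,z1):
    S=pts(s);hs=cv2.cvtColor(s['img'],cv2.COLOR_RGB2HSV)
    m=(np.hypot(S[...,0]-C[0],S[...,1]-C[1])<.045)&(S[...,2]>z0)&(S[...,2]<z1)&~((hs[...,1]>150)&(hs[...,0]>45)&(hs[...,0]<80));m=cv2.erode(m.astype(np.uint8),np.ones((3,3)))>0
    print(n,fit(S[m],r,C) if m.sum()>30 else 'hidden')
E
python3 - <<'E'
from m import *
c=cam('top');s=cam('scene')
top(c,'cap',(.605,.332),.138,rad=.05);top(c,'head',(.51,.33),.179,.012);top(c,'block',(.522,-.21),.048)
side(s,'spray',(.511,.33),.033,.02,.1);side(s,'jar',(.605,.332),.034,.02,.11)
go(605,332,265,1)
cv2.imwrite('pics/ts9.png',np.hstack([c['img'][120:300,100:450],cv2.resize(s['img'][90:350,120:450],None,fx=180/260,fy=180/260)])[...,::-1])
E
```

```text
cap hidden 0
head hidden 0
block 589 [ 520.7583 -206.57  ] [ 521.  -206.5] [69.7 41.4] 8.7
spray (array([510.7, 328.4]), 445, np.float64(0.0021))
jar (array([604.3, 332. ]), 448, np.float64(0.0015))
t 21.97 pos [575.1 131.3 264.2] shift [ 0.2002  0.0333 -0.0011] turn [-0.   0.1 -0. ] q [ 0.02  0.18  1.52 -0.    1.43  0.01] open 0.993 gf 0.0 wf [-0.3 -0.8  0.2]
```

View pics/ts9.png

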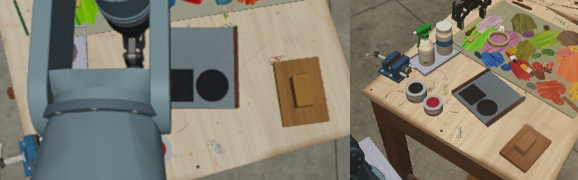

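The cork block lies flat and aligned in the middle of the wood block, within about 3 mm. Both containers are still upright in the tray. Next I take the jar back.

Emit:
{"method": "servo_tool", "body": {"series": "-1 0.03 0.005 0 0 0 0;-1 0.07 0.012 0 0 0 0;-1 0.11 0.02 0 0 0 0;-1 0.15 0.028 0 0 0 0;-1 0.18 0.034 0 0 0 0;-1 0.2024 0.0385 0 0 0 0;-1 0.2024 0.0385 0 0 0 0;-1 0.2024 0.0385 0 0 0 0;-1 0.2024 0.0385 0 0 0 0"}}

```text
time_s: 22.72
eef_pos: [0.6097, 0.3335, 0.2638]
eef_rot: [0.001, 0.701, 0.713, -0.001]
wrist_force: [-0.7, -0.3, -0.2]
opening: 1.0
grasp_force: 0.0
```

```bash
python3 - <<'E'
from h import *
go(610.3,334.4,100.5,1)
E
```

```text
t 22.72 pos [609.7 333.5 263.8] shift [0.0013 0.0007 0.1633] turn [-0.   0.1  0. ] q [ 0.33  0.42  1.23 -0.    1.5   0.31] open 1.0 gf 0.0 wf [-0.7 -0.3 -0.2]
```

Emit:
{"method": "servo_tool", "body": {"series": "-1 0.001 -0.001 0.04 0 0 0;-1 0.001 -0.001 0.08 0 0 0;-1 0.001 -0.001 0.11 0 0 0;-1 0.001 -0.001 0.13 0 0 0;-1 0.001 -0.001 0.15 0 0 0;-1 0.001 -0.001 0.163 0 0 0;-1 0.001 -0.001 0.163 0 0 0;-1 0.001 -0.001 0.163 0 0 0;0 0.001 -0.001 0.163 0 0 0;0.5 0.001 -0.001 0.163 0 0 0;1 0.001 -0.001 0.163 0 0 0;1 0.001 -0.001 0.163 0 0 0"}}

```text
time_s: 23.72
eef_pos: [0.6217, 0.3376, 0.1215]
eef_rot: [0.008, 0.702, 0.712, 0.014]
wrist_force: [3.1, 1.8, 62.5]
opening: 0.689
grasp_force: 77.1
```

Emit:
{"method": "servo_tool", "body": {"series": "1 0 0 0 0 0 0;1 0 0 0 0 0 0;1 0 0 0 0 0 0"}}

```text
time_s: 23.97
eef_pos: [0.6216, 0.3376, 0.1215]
eef_rot: [0.008, 0.702, 0.712, 0.014]
wrist_force: [2.9, 1.6, 62.2]
opening: 0.689
grasp_force: 77.2
```

```bash
python3 - <<'E'
from h import *
go(535.2,-9.7,240,1)
E
```

```text
t 23.97 pos [621.6 337.6 121.5] shift [-0.3448 -0.088  -0.1245] turn [ 1.8 -0.5 -0.1] q [ 0.33  0.54  1.35 -0.    1.22  0.32] open 0.689 gf 77.2 wf [ 2.9  1.6 62.2]
```

```bash
python3 - <<'E'
from m import *
s=cam('scene');side(s,'jar',(.605,.332),.034,.02,.11);side(s,'spray',(.511,.33),.033,.02,.1)
S=pts(s)
cv2.imwrite('pics/s10.png',cv2.resize(s['img'][80:220,190:340],None,fx=4,fy=4)[...,::-1])
print(ctrl.get_obs()['torque'],ctrl.get_obs()['wrist_force'])
E
```

```text
jar (array([611.2, 331.5]), 488, np.float64(0.002))
spray (array([517.6, 329.5]), 482, np.float64(0.003))
[ 0.05786089  2.31950279 -0.10490603] [ 3.40869538  1.56901251 62.39471045]
```

View pics/s10.png

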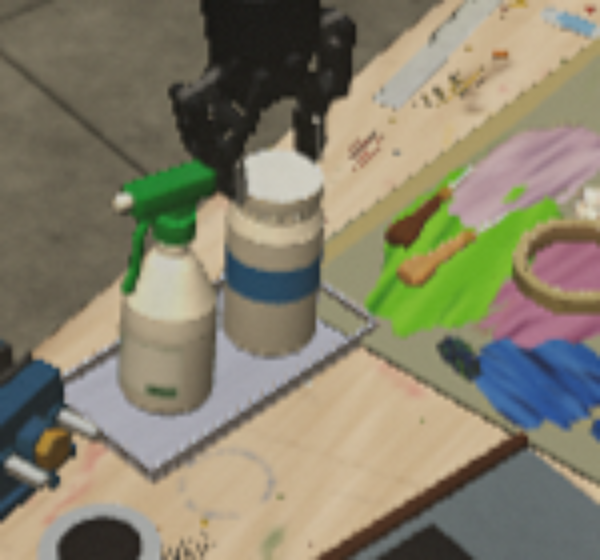

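The near finger sits between the jar and the end of the spray head. The tool is pressed up about 21 mm against its command. I unload by raising the command to the actual pose and then look at the force.

Emit:
{"method": "servo_tool", "body": {"series": "1 0 0.003 -0.004 0 0 0;1 0 0.005 -0.008 0 0 0;1 0 0.007 -0.012 0 0 0;1 0 0.009 -0.016 0 0 0;1 0 0.01 -0.02 0 0 0;1 0 0.01 -0.021 0 0 0;1 0 0.01 -0.021 0 0 0"}}

```text
time_s: 24.6
eef_pos: [0.6189, 0.3343, 0.1221]
eef_rot: [0.001, 0.701, 0.714, -0.001]
wrist_force: [0.4, -0.1, 3.0]
opening: 0.681
grasp_force: 65.6
```

```bash
python3 - <<'E'
from m import *
go(535.2,-9.7,240,1)
s=cam('scene');side(s,'jar',(.611,.332),.034,.02,.11);side(s,'spray',(.513,.33),.033,.02,.1)
S=pts(s);hs=cv2.cvtColor(s['img'],cv2.COLOR_RGB2HSV)
g=(hs[...,0]>45)&(hs[...,0]<80)&(hs[...,1]>130)&(np.hypot(S[...,0]-.51,S[...,1]-.33)<.07)&(S[...,2]>.155)
Q=S[g];print('head',len(Q),np.percentile(Q,[2,98],0))
# jar tilt: axis at low / high
for z0,z1 in((.01,.05),(.07,.115)):
    side(s,'jar %g'%z0,(.611,.332),.034,z0,z1);side(s,'spray %g'%z0,(.513,.33),.033,z0,z1)
dk=(hs[...,2]<70)&(np.hypot(S[...,0]-.61,S[...,1]-.335)<.09)&(S[...,2]>.1)&(S[...,2]<.26);Q=S[dk]
for z in np.arange(.11,.26,.015):
    q=Q[abs(Q[:,2]-z)<.0075]; 
    if len(q)>3: print(round(z,3),len(q),np.round(np.percentile(q[:,0],[3,97]),3),np.round(np.percentile(q[:,1],[3,97]),3))
E
```

```text
t 24.6 pos [618.9 334.3 122.1] shift [-0.3426 -0.0899 -0.1172] turn [-0.   0.1  0. ] q [ 0.33  0.55  1.33 -0.    1.26  0.31] open 0.681 gf 65.6 wf [ 0.4 -0.1  3. ]
jar (array([608.2, 327.1]), 391, np.float64(0.002))
spray (array([502.7, 326.7]), 174, np.float64(0.0017))
head 222 [[0.44685134 0.30723898 0.15858371]
 [0.5068436  0.32859614 0.18408957]]
jar 0.01 (array([603.3, 327.1]), 59, np.float64(0.0011))
spray 0.01 (array([504.7, 326.4]), 99, np.float64(0.0014))
jar 0.07 (array([610.8, 328. ]), 252, np.float64(0.0019))
spray 0.07 (array([503. , 331.1]), 154, np.float64(0.0032))
0.14 23 [0.575 0.651] [0.325 0.345]
0.155 50 [0.572 0.657] [0.324 0.344]
0.17 43 [0.573 0.655] [0.323 0.345]
0.185 133 [0.555 0.673] [0.321 0.346]
0.2 170 [0.553 0.675] [0.318 0.348]
0.215 170 [0.55  0.679] [0.317 0.346]
0.23 238 [0.548 0.68 ] [0.315 0.342]
0.245 82 [0.551 0.667] [0.322 0.343]
0.26 32 [0.577 0.626] [0.3   0.343]
```

```bash
python3 - <<'E'
from m import *
s=cam('scene');c=cam('top')
cv2.imwrite('pics/ts11.png',np.hstack([cv2.resize(s['img'][80:220,190:340],None,fx=2.6,fy=2.6),cv2.resize(c['img'][120:260,100:250],None,fx=2.6,fy=2.6)])[...,::-1])
E
```

```text
(no output)
```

View pics/ts11.png

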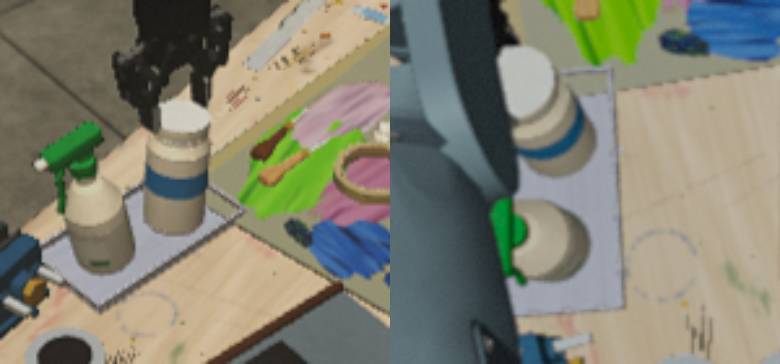

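```bash
python3 - <<'E'
from m import *
for i in range(5):
    s=cam('scene');S=pts(s);hs=cv2.cvtColor(s['img'],cv2.COLOR_RGB2HSV)
    g=(hs[...,0]>45)&(hs[...,0]<80)&(hs[...,1]>130)&(np.hypot(S[...,0]-.50,S[...,1]-.33)<.12)&(S[...,2]>.03)&(S[...,1]>.28)
    Q=S[g];print(ctrl.get_obs()['time_s'],len(Q),np.round(Q.mean(0)*1000),np.round(np.percentile(Q,[2,98],0)*1000).tolist())
cv2.imwrite('pics/ts12.png',s['img'][...,::-1])
E
```

```text
24.8 305 [504. 317. 164.] [[476.0, 309.0, 115.0], [536.0, 329.0, 182.0]]
24.85 315 [512. 321. 165.] [[484.0, 313.0, 114.0], [546.0, 335.0, 184.0]]
24.9 335 [510. 326. 164.] [[482.0, 317.0, 115.0], [543.0, 339.0, 183.0]]
24.95 336 [499. 326. 163.] [[472.0, 317.0, 112.0], [531.0, 339.0, 182.0]]
25.0 324 [492. 316. 164.] [[465.0, 308.0, 112.0], [522.0, 329.0, 182.0]]
```

The bottle is rocking on its foot after the contact. I hold still to let it settle.

Emit:
{"method": "servo_tool", "body": {"series": "1 0 0 0 0 0 0;1 0 0 0 0 0 0;1 0 0 0 0 0 0;1 0 0 0 0 0 0;1 0 0 0 0 0 0;1 0 0 0 0 0 0;1 0 0 0 0 0 0;1 0 0 0 0 0 0;1 0 0 0 0 0 0;1 0 0 0 0 0 0;1 0 0 0 0 0 0;1 0 0 0 0 0 0"}}

```text
time_s: 26.0
eef_pos: [0.6187, 0.3352, 0.1221]
eef_rot: [0.001, 0.7, 0.714, -0.001]
wrist_force: [1.3, -0.3, 1.8]
opening: 0.683
grasp_force: 65.6
```

```bash
cat > w.py <<'E'
from m import *
for i in range(3):
    s=cam('scene');S=pts(s);hs=cv2.cvtColor(s['img'],cv2.COLOR_RGB2HSV)
    g=(hs[...,0]>45)&(hs[...,0]<80)&(hs[...,1]>130)&(np.hypot(S[...,0]-.50,S[...,1]-.33)<.12)&(S[...,2]>.03)&(S[...,1]>.28)
    Q=S[g];print(ctrl.get_obs()['time_s'],len(Q),np.round(Q.mean(0)*1000),np.round(np.percentile(Q,[2,98],0)*1000).tolist())
side(s,'spray',(.507,.33),.033,.02,.1);side(s,'spray hi',(.507,.33),.033,.07,.11);side(s,'spray lo',(.507,.33),.033,.015,.06)
side(s,'jar',(.608,.33),.034,.02,.11);side(s,'jar hi',(.608,.33),.034,.07,.11);side(s,'jar lo',(.608,.33),.034,.015,.06)
go(618.9,334.3,240,1)
E
python3 w.py
```

```text
26.05 332 [500. 321. 163.] [[473.0, 313.0, 111.0], [531.0, 335.0, 181.0]]
26.1 332 [500. 322. 163.] [[472.0, 313.0, 114.0], [532.0, 335.0, 181.0]]
26.15 325 [502. 322. 163.] [[474.0, 314.0, 113.0], [534.0, 335.0, 181.0]]
spray (array([509.7, 328. ]), 467, np.float64(0.0022))
spray hi (array([512.2, 332.6]), 241, np.float64(0.0037))
spray lo (array([508.4, 326.7]), 185, np.float64(0.0015))
jar (array([606.4, 327.8]), 512, np.float64(0.0025))
jar hi (array([610.1, 328.7]), 188, np.float64(0.0018))
jar lo (array([603.2, 326.8]), 203, np.float64(0.0016))
t 26.15 pos [618.7 335.2 122.1] shift [-0.0011  0.0002 -0.1179] turn [0.  0.1 0.1] q [ 0.33  0.55  1.33 -0.    1.26  0.31] open 0.683 gf 65.6 wf [-0.   0.5  2.2]
```

The spray bottle has settled upright. The jar is held tilted by about 7° at the cap. I ease the gripper over, open gently so the jar stands, and rise.

Emit:
{"method": "servo_tool", "body": {"series": "1 0 -0.002 0 0 0 0;1 0 -0.004 0 0 0 0;1 0 -0.006 0 0 0 0;1 0 -0.007 0 0 0 0;0.25 0 -0.007 0 0 0 0;-0.3 0 -0.007 0 0 0 0;-0.4 0 -0.007 0 0 0 0;-0.5 0 -0.007 0 0 0 0;-0.6 0 -0.007 0 0 0 0;-0.6 0 -0.007 0 0 0 0;-0.6 0 -0.007 0 0 0 0;-0.6 0 -0.007 0 0 0 0"}}

```text
time_s: 27.15
eef_pos: [0.6115, 0.3351, 0.1219]
eef_rot: [0.0, 0.7, 0.714, -0.001]
wrist_force: [-0.3, 0.2, -0.1]
opening: 0.798
grasp_force: 0.2
```

```bash
python3 w.py
```

```text
27.2 323 [501. 322. 163.] [[473.0, 313.0, 114.0], [533.0, 336.0, 181.0]]
27.25 327 [501. 322. 163.] [[473.0, 313.0, 114.0], [534.0, 334.0, 182.0]]
27.3 319 [502. 322. 164.] [[473.0, 313.0, 114.0], [534.0, 335.0, 181.0]]
spray (array([509.2, 328.2]), 440, np.float64(0.0022))
spray hi (array([511.6, 332.7]), 232, np.float64(0.0038))
spray lo (array([508.2, 327. ]), 174, np.float64(0.0016))
jar (array([600. , 328.4]), 280, np.float64(0.0017))
jar hi (array([600.5, 329. ]), 162, np.float64(0.0015))
jar lo (array([594.3, 328.1]), 68, np.float64(0.0014))
t 27.3 pos [611.7 335.1 122.1] shift [-0.0011  0.0072 -0.1179] turn [0.  0.1 0.1] q [ 0.33  0.54  1.35 -0.    1.25  0.31] open 0.797 gf 0.2 wf [-0.8 -0.4 -0.7]
```

Emit:
{"method": "servo_tool", "body": {"series": "-0.65 0 -0.002 0 0 0 0;-0.7 0 -0.004 0 0 0 0;-0.7 0 -0.005 0 0 0 0;-0.7 0 -0.005 0 0 0 0;-0.7 0 -0.005 -0.005 0 0 0;-0.7 0 -0.005 -0.015 0 0 0;-0.7 0 -0.005 -0.03 0 0 0;-0.7 0 -0.005 -0.06 0 0 0;-0.7 0 -0.005 -0.1 0 0 0;-0.7 0 -0.005 -0.14 0 0 0;-0.7 0 -0.005 -0.16 0 0 0;-0.7 0 -0.005 -0.16 0 0 0"}}

```text
time_s: 28.3
eef_pos: [0.6099, 0.3364, 0.2919]
eef_rot: [0.004, 0.7, 0.714, 0.006]
wrist_force: [0.8, -0.5, 0.0]
opening: 0.852
grasp_force: 0.0
```

```bash
python3 w.py; python3 - <<'E'
from m import *
c=cam('top');top(c,'cap',(.602,.33),.138,.007,.05);top(c,'head',(.50,.325),.179,.012)
E
```

```text
28.35 322 [502. 322. 163.] [[473.0, 315.0, 113.0], [534.0, 337.0, 182.0]]
28.4 315 [501. 322. 164.] [[474.0, 314.0, 112.0], [534.0, 336.0, 182.0]]
28.45 318 [502. 322. 163.] [[474.0, 313.0, 112.0], [533.0, 335.0, 181.0]]
spray (array([509.2, 328.2]), 454, np.float64(0.0022))
spray hi (array([511.5, 333.2]), 232, np.float64(0.0036))
spray lo (array([508. , 326.9]), 186, np.float64(0.0014))
jar (array([588.4, 325.1]), 72, np.float64(0.0012))
jar hi hidden
jar lo (array([589.7, 326.2]), 32, np.float64(0.0013))
t 28.45 pos [606.7 335.2 282.5] shift [-0.0011  0.0122  0.0425] turn [0.  0.1 0.1] q [ 0.33  0.41  1.21 -0.    1.53  0.32] open 0.85 gf 0.0 wf [ 0.5 -0.2 -0.8]
cap 747 [593.2959  327.21198] [593.3 327.1] [62.6 61.2] 35.7
head 456 [504.04666 326.7634 ] [501.9 326.6] [75.3 22.7] 3.1
```

Emit:
{"method": "servo_tool", "body": {"series": "-0.7 0 -0.01 0 0 0 -7;-0.6 0 -0.04 0 0 0 -14;-0.5 0 -0.07 0 0 0 -21;-0.4 0 -0.098 0 0 0 -28;-0.3 0.006 -0.098 0 0 0 -35;-0.2 0.006 -0.098 0 0 0 -42;-0.2 0.006 -0.098 0 0 0 -49;-0.2 0.006 -0.098 0 0 0 -56;-0.2 0.006 -0.098 0 0 0 -63;-0.2 0.006 -0.098 0 0 0 -70;-0.2 0.006 -0.098 0 0 0 -77;-0.2 0.006 -0.098 0 0 0 -84"}}

```text
time_s: 29.5
eef_pos: [0.5077, 0.3389, 0.2799]
eef_rot: [-0.002, 0.039, 0.999, -0.002]
wrist_force: [-1.5, -0.8, 0.2]
opening: 0.598
grasp_force: 0.0
```

Emit:
{"method": "servo_tool", "body": {"series": "-0.2 0 0 0 0 0 -7;-0.2 0 0 0 0 0 -7;-0.2 0 0 0 0 0 -7;-0.2 0 0 0 0 0 -7"}}

```text
time_s: 29.83
eef_pos: [0.5082, 0.3391, 0.281]
eef_rot: [-0.001, -0.017, 1.0, -0.001]
wrist_force: [-0.4, 0.2, -0.6]
opening: 0.6
grasp_force: 0.0
```

```bash
python3 w.py; python3 - <<'E'
from m import *
c=cam('top');top(c,'cap',(.602,.33),.138,.007,.05);top(c,'head',(.50,.325),.179,.012)
P=pts(c);m=(np.hypot(P[...,0]-.593,P[...,1]-.328)<.028)&(P[...,2]>.12)&(P[...,2]<.16);A=np.c_[P[m][:,:2],np.ones(m.sum())];print(np.linalg.lstsq(A,P[m][:,2],rcond=None)[0])
save(c,'t13.png')
go(508.8,327.5,143,92)
E
```

```text
29.8833 321 [502. 322. 163.] [[474.0, 313.0, 113.0], [534.0, 336.0, 182.0]]
29.9333 323 [501. 322. 163.] [[473.0, 313.0, 112.0], [534.0, 336.0, 182.0]]
29.9833 319 [501. 322. 163.] [[474.0, 314.0, 113.0], [534.0, 336.0, 182.0]]
spray (array([508.9, 328.1]), 444, np.float64(0.0021))
spray hi (array([511.7, 332.7]), 236, np.float64(0.0036))
spray lo (array([507.7, 327.1]), 192, np.float64(0.0015))
jar (array([588.4, 324.8]), 74, np.float64(0.001))
jar hi (array([588.4, 325.1]), 33, np.float64(0.001))
jar lo hidden
t 29.98 pos [508.5 339.2 281.8] shift [-0.1102 -0.0088  0.0418] turn [ -0.1  -0.1 -89. ] q [ 0.4   0.22  1.44 -0.    1.48 -1.21] open 0.595 gf 0.0 wf [-0.2 -0.2 -0. ]
cap 740 [592.6202 324.5295] [592.2 324.9] [59.9 62.5] 0.6
head 458 [503.8796  326.47656] [501.9 326.6] [74.9 24.3] 1.1
[0.00473965 0.00907376 0.13174685]
t 30.03 pos [508.6 339.3 281.9] shift [ 0.0002 -0.0115  0.139 ] turn [-0.1 -0.   0.1] q [ 0.4   0.22  1.44 -0.    1.48 -1.21] open 0.6 gf 0.0 wf [ 0.2 -0.2 -0.7]
```

View pics/t13.png

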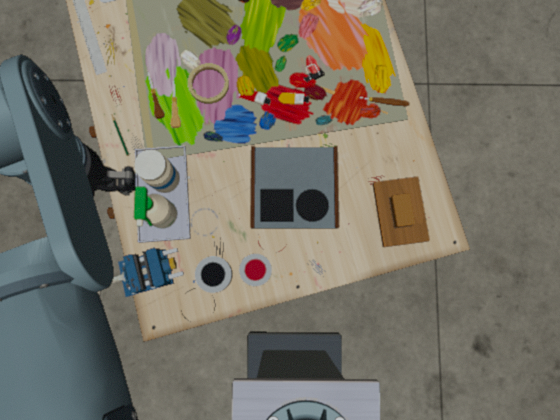

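The jar at (153,165) and the spray bottle at (155,210) both stand upright in the tray. The cork block is in the middle of the wood block at (402,210). I take the spray bottle home first, which leaves the jar free finger room.

Emit:
{"method": "servo_tool", "body": {"series": "-0.2 0 -0.011 0.03 0 0 0;-0.2 0 -0.011 0.06 0 0 0;-0.2 0 -0.011 0.09 0 0 0;-0.2 0 -0.011 0.11 0 0 0;-0.2 0 -0.011 0.125 0 0 0;-0.2 0 -0.011 0.135 0 0 0;-0.2 0 -0.011 0.139 0 0 0;-0.2 0 -0.011 0.139 0 0 0;-0.2 0 -0.011 0.139 0 0 0"}}

```text
time_s: 30.78
eef_pos: [0.5097, 0.3283, 0.1441]
eef_rot: [0.001, -0.019, 1.0, -0.001]
wrist_force: [-0.7, -0.1, 0.0]
opening: 0.597
grasp_force: 0.0
```

```bash
python3 - <<'E'
from h import *
go(508.8,327.5,142.5,92)
E
```

```text
t 30.78 pos [509.7 328.3 144.1] shift [ 0.0009 -0.0008  0.0016] turn [-0.1  0.1  0.1] q [ 0.38  0.33  1.6  -0.    1.22 -1.23] open 0.597 gf 0.0 wf [-0.7 -0.1  0. ]
```

Emit:
{"method": "servo_tool", "body": {"series": "0 0.001 -0.001 0.0015 0 0 0;0.2 0.001 -0.001 0.0015 0 0 0;0.4 0.001 -0.001 0.0015 0 0 0;0.5 0.001 -0.001 0.0015 0 0 0;0.6 0.001 -0.001 0.0015 0 0 0;1 0.001 -0.001 0.0015 0 0 0;1 0.001 -0.001 0.0015 0 0 0;1 0.001 -0.001 0.0015 0 0 0"}}

```text
time_s: 31.45
eef_pos: [0.5087, 0.3273, 0.1426]
eef_rot: [0.001, -0.019, 1.0, -0.001]
wrist_force: [-0.1, -0.3, 5.1]
opening: 0.247
grasp_force: 59.4
```

```bash
python3 - <<'E'
from m import *
go(529.2,70.5,240,92)
s=cam('scene');side(s,'spray',(.509,.328),.033,.02,.1)
E
```

```text
t 31.45 pos [508.7 327.3 142.6] shift [-0.0111 -0.2575 -0.0971] turn [-0.1  0.1  0.1] q [ 0.38  0.33  1.6  -0.    1.21 -1.23] open 0.247 gf 59.4 wf [-0.1 -0.3  5.1]
spray (array([509.2, 328.8]), 451, np.float64(0.0022))
```

Emit:
{"method": "servo_tool", "body": {"series": "1 0 0 -0.01 0 0 0;1 0 0 -0.03 0 0 0;1 0 0 -0.06 0 0 0;1 -0.001 -0.02 -0.09 0 0 0;1 -0.002 -0.06 -0.09 0 0 0;1 -0.004 -0.1 -0.09 0 0 0;1 -0.006 -0.14 -0.09 0 0 0;1 -0.008 -0.18 -0.09 0 0 0;1 -0.01 -0.21 -0.09 0 0 0;1 -0.0111 -0.235 -0.09 0 0 0;1 -0.0111 -0.2525 -0.09 0 0 0;1 -0.0111 -0.2575 -0.09 0 0 0"}}

```text
time_s: 32.5
eef_pos: [0.5286, 0.0676, 0.2321]
eef_rot: [-0.0, -0.017, 1.0, -0.001]
wrist_force: [0.9, 0.3, -1.6]
opening: 0.246
grasp_force: 59.1
```

Emit:
{"method": "servo_tool", "body": {"series": "1 0 0 0.01 0 0 0;1 0 0 0.03 0 0 0;1 0 0 0.045 0 0 0;1 0 0 0.055 0 0 0;1 0 0 0.06 0 0 0;1 0 0 0.06 0 0 0;1 0 0 0.06 0 0 0"}}

```text
time_s: 33.08
eef_pos: [0.5289, 0.0708, 0.1722]
eef_rot: [0.0, -0.019, 1.0, -0.001]
wrist_force: [-0.0, 0.2, -0.7]
opening: 0.245
grasp_force: 59.1
```

```bash
python3 - <<'E'
from m import *
go(529.2,70,156,91)
s=cam('scene');side(s,'spray',(.533,.07),.033,.04,.11)
E
```

```text
t 33.08 pos [528.9  70.8 172.2] shift [-0.0003 -0.0008  0.0162] turn [-0.1  0.   1.2] q [-0.09  0.14  1.76 -0.    1.24 -1.7 ] open 0.245 gf 59.1 wf [-0.   0.2 -0.7]
spray (array([529.1,  71.5]), 379, np.float64(0.0011))
```

```bash
python3 - <<'E'
from m import *
S=np.load('scene1.npy');im=cv2.imread('pics/scene1.png')[...,::-1]
d=dict(img=im.copy());
import m
m.pts=lambda s:S
side(d,'spray0',(.533,.07),.033,.04,.11);side(d,'jar0',(.534,-.01),.034,.04,.11)
m.pts=__import__('h').pts
s=cam('scene');hs=cv2.cvtColor(s['img'],cv2.COLOR_RGB2HSV);P=pts(s)
k=(hs[...,2]<60)&(np.hypot(P[...,0]-.534,P[...,1]+.01)<.05)&(abs(P[...,2]-.016)<.008);ys,xs=np.where(k)
w=np.array([ray(s,u,v,.016)[:2]*1000 for u,v in zip(xs,ys)],np.float32);print('round scene',len(w),w.mean(0),cv2.minEnclosingCircle(w))
k=(hs[...,2]<60)&(np.hypot(P[...,0]-.534,P[...,1]-.07)<.058)&(P[...,1]>.025)&(abs(P[...,2]-.016)<.008);ys,xs=np.where(k)
w=np.array([ray(s,u,v,.016)[:2]*1000 for u,v in zip(xs,ys)],np.float32);print('square scene',len(w),cv2.minAreaRect(w))
E
```

```text
spray0 (array([529.6,  69.7]), 372, np.float64(0.0017))
jar0 (array([530.2, -10.5]), 370, np.float64(0.001))
round scene 597 [531.0698    -8.847017] ((533.6883544921875, -3.905369281768799), 44.83708190917969)
square scene 336 ((529.7767944335938, 76.1112060546875), (75.3506088256836, 90.11351013183594), 1.8588017225265503)
```

Emit:
{"method": "servo_tool", "body": {"series": "1 -0.001 -0.0008 0.005 0 0 1;1 -0.001 -0.0008 0.009 0 0 1;1 -0.001 -0.0008 0.012 0 0 1;1 -0.001 -0.0008 0.014 0 0 1;1 -0.001 -0.0008 0.016 0 0 1;1 -0.001 -0.0008 0.0175 0 0 1;1 -0.001 -0.0008 0.0185 0 0 1;1 -0.001 -0.0008 0.0185 0 0 1;1 -0.001 -0.0008 0.0185 0 0 1"}}

```text
time_s: 33.93
eef_pos: [0.5306, 0.0694, 0.1556]
eef_rot: [0.001, -0.01, 1.0, -0.001]
wrist_force: [-4.5, 0.2, 11.1]
opening: 0.249
grasp_force: 60.8
```

```bash
python3 - <<'E'
from m import *
go(529.2,70,156,91)
s=cam('scene');side(s,'spray',(.533,.07),.033,.04,.11)
E
```

```text
t 33.93 pos [530.6  69.4 155.6] shift [ 0.0014  0.0006 -0.0004] turn [-0.1  0.1  0.1] q [-0.09  0.17  1.77 -0.    1.2  -1.68] open 0.249 gf 60.8 wf [-4.5  0.2 11.1]
spray (array([530.7,  70.9]), 425, np.float64(0.0017))
```

Emit:
{"method": "servo_tool", "body": {"series": "1 0 0 -0.001 0 0 0;0.6 0 0 -0.0015 0 0 0;0.4 0 0 -0.0015 0 0 0;0.2 0 0 -0.0015 0 0 0;-0.1 0 0 -0.0015 0 0 0;-0.1 0 0 -0.0015 0 0 0;-0.1 0 0 -0.0015 0 0 0;-0.1 0 0 -0.03 0 0 0;-0.1 0 0 -0.06 0 0 0;-0.1 0 0 -0.1 0 0 0;-0.1 0 0 -0.13 0 0 0;-0.1 0 0 -0.13 0 0 0"}}

```text
time_s: 34.98
eef_pos: [0.5333, 0.0694, 0.2913]
eef_rot: [0.006, -0.01, 1.0, -0.001]
wrist_force: [-0.0, -0.1, 1.3]
opening: 0.549
grasp_force: 0.0
```

```bash
python3 - <<'E'
from m import *
go(597,327.5,275,1)
s=cam('scene');side(s,'spray',(.533,.07),.033,.04,.11)
E
```

```text
t 34.98 pos [533.3  69.4 291.3] shift [-0.0687  0.2568  0.0164] turn [ -0.7   0.4 -89.9] q [-0.09  0.04  1.63 -0.    1.46 -1.68] open 0.549 gf 0.0 wf [-0.  -0.1  1.3]
spray (array([531.4,  70.8]), 418, np.float64(0.0016))
```

Emit:
{"method": "servo_tool", "body": {"series": "-0.3 -0.005 0.02 0 0 0 7;-0.5 -0.016 0.06 0 0 0 14;-0.7 -0.027 0.1 0 0 0 21;-1 -0.038 0.14 0.005 0 0 28;-1 -0.048 0.18 0.01 0 0 35;-1 -0.057 0.21 0.01 0 0 42;-1 -0.064 0.24 0.01 0 0 49;-1 -0.0687 0.2568 0.01 0 0 56;-1 -0.0687 0.2568 0.01 0 0 63;-1 -0.0687 0.2568 0.01 0 0 70;-1 -0.0687 0.2568 0.01 0 0 77;-1 -0.0687 0.2568 0.01 0 0 84"}}

```text
time_s: 36.03
eef_pos: [0.5926, 0.3278, 0.2709]
eef_rot: [-0.0, 0.664, 0.748, -0.002]
wrist_force: [-0.1, 0.7, 0.3]
opening: 0.998
grasp_force: 0.0
```

Emit:
{"method": "servo_tool", "body": {"series": "-1 0 0 0 0 0 6;-1 0 0 0 0 0 6;-1 0 0 0 0 0 6;-1 0 0 0 0 0 6"}}

```text
time_s: 36.37
eef_pos: [0.5931, 0.3275, 0.2722]
eef_rot: [0.0, 0.699, 0.715, -0.001]
wrist_force: [-0.3, 0.4, -0.5]
opening: 1.003
grasp_force: 0.0
```

```bash
python3 - <<'E'
from m import *
go(597,327.5,160,1)
s=cam('scene');side(s,'jar',(.593,.325),.034,.02,.11);side(s,'spray',(.533,.07),.033,.04,.11)
c=cam('top');top(c,'cap',(.593,.325),.138,.007,.05)
E
```

```text
t 36.37 pos [593.1 327.5 272.2] shift [1.000e-04 4.000e-03 1.122e-01] turn [-0.1  0.1  0.3] q [ 0.33  0.38  1.27 -0.    1.5   0.31] open 1.003 gf 0.0 wf [-0.3  0.4 -0.5]
jar (array([590.6, 326. ]), 474, np.float64(0.0016))
spray (array([531.4,  70.8]), 434, np.float64(0.0018))
cap 743 [592.559   324.51877] [592.2 325. ] [59.9 62.4] 0.6
```

Emit:
{"method": "servo_tool", "body": {"series": "-1 -0.0005 0.0035 0.03 0 0 0;-1 -0.0005 0.0035 0.06 0 0 0;-1 -0.0005 0.0035 0.09 0 0 0;-1 -0.0005 0.0035 0.12 0 0 0;-1 -0.0005 0.0035 0.14 0 0 0;-1 -0.0005 0.0035 0.155 0 0 0;-1 -0.0005 0.0035 0.165 0 0 0;-1 -0.0005 0.0035 0.172 0 0 0;-1 -0.0005 0.0035 0.172 0 0 0;-1 -0.0005 0.0035 0.172 0 0 0"}}

```text
time_s: 37.3
eef_pos: [0.5973, 0.3271, 0.1018]
eef_rot: [0.001, 0.7, 0.714, -0.0]
wrist_force: [-0.7, 0.3, 0.1]
opening: 0.998
grasp_force: 0.0
```

```bash
python3 - <<'E'
from m import *
go(597,328,100,1)
s=cam('scene');side(s,'jar',(.593,.325),.034,.02,.11)
E
```

```text
t 37.3 pos [597.3 327.1 101.8] shift [ 0.0009 -0.0003  0.0018] turn [0.1 0.1 0.2] q [ 0.33  0.53  1.41 -0.    1.2   0.31] open 0.998 gf 0.0 wf [-0.7  0.3  0.1]
jar (array([590.4, 325.9]), 484, np.float64(0.0014))
```

Emit:
{"method": "servo_tool", "body": {"series": "-0.8 0 0 0.003 0 0 0;-0.6 0 0 0.004 0 0 0;-0.4 0 0 0.004 0 0 0;-0.2 0 0 0.004 0 0 0;0.5 0 0 0.004 0 0 0;1 0 0 0.004 0 0 0;1 0 0 0.004 0 0 0;1 0 0 0.004 0 0 0;1 0 0 0.004 0 0 0"}}

```text
time_s: 38.1
eef_pos: [0.597, 0.3272, 0.098]
eef_rot: [0.001, 0.7, 0.714, -0.0]
wrist_force: [-3.1, -0.7, 6.7]
opening: 0.712
grasp_force: 64.4
```

```bash
python3 - <<'E'
from m import *
go(535.2,-9.7,320,1)
s=cam('scene');side(s,'jar',(.593,.325),.034,.02,.11)
E
```

```text
t 38.1 pos [597.  327.2  98. ] shift [-0.3359 -0.0684 -0.2216] turn [0.  0.1 0.1] q [ 0.33  0.53  1.41 -0.    1.2   0.31] open 0.712 gf 64.4 wf [-3.1 -0.7  6.7]
jar (array([592.7, 325.8]), 471, np.float64(0.0015))
```

Emit:
{"method": "servo_tool", "body": {"series": "1 0 0 -0.01 0 0 0;1 0 0 -0.03 0 0 0;1 0 0 -0.07 0 0 0;1 0 0 -0.11 0 0 0;1 0 0 -0.15 0 0 0;1 -0.01 -0.002 -0.19 0 0 0;1 -0.04 -0.008 -0.222 0 0 0;1 -0.08 -0.016 -0.225 0 0 0;1 -0.12 -0.024 -0.225 0 0 0;1 -0.15 -0.03 -0.225 0 0 0;1 -0.18 -0.036 -0.225 0 0 0;1 -0.21 -0.042 -0.225 0 0 0"}}

```text
time_s: 39.15
eef_pos: [0.5582, 0.1149, 0.3222]
eef_rot: [0.001, 0.7, 0.714, -0.001]
wrist_force: [1.6, -0.1, -3.7]
opening: 0.705
grasp_force: 66.2
```

```bash
python3 - <<'E'
from m import *
go(535.2,-10.5,320,1)
E
```

```text
t 39.15 pos [558.2 114.9 322.2] shift [-0.1249 -0.0254  0.0025] turn [-0.   0.1  0.1] q [-0.    0.11  1.5  -0.    1.54 -0.02] open 0.705 gf 66.2 wf [ 1.6 -0.1 -3.7]
```

Emit:
{"method": "servo_tool", "body": {"series": "1 -0.03 -0.006 0 0 0 0;1 -0.06 -0.012 0 0 0 0;1 -0.09 -0.018 0 0 0 0;1 -0.11 -0.023 0 0 0 0;1 -0.124 -0.0254 0 0 0 0;1 -0.1255 -0.0254 0 0 0 0;1 -0.1255 -0.0254 0 0 0 0;1 -0.1255 -0.0254 0 0 0 0;1 -0.1255 -0.0254 0.03 0 0 0;1 -0.1255 -0.0254 0.06 0 0 0;1 -0.1255 -0.0254 0.08 0 0 0;1 -0.1255 -0.0254 0.09 0 0 0"}}

```text
time_s: 40.15
eef_pos: [0.5344, -0.0079, 0.2292]
eef_rot: [-0.002, 0.7, 0.715, -0.002]
wrist_force: [-0.3, -0.6, -4.4]
opening: 0.712
grasp_force: 66.1
```

Emit:
{"method": "servo_tool", "body": {"series": "1 0 0 0.03 0 0 0;1 0 0 0.055 0 0 0;1 0 0 0.075 0 0 0;1 0 0 0.085 0 0 0;1 0 0 0.09 0 0 0;1 0 0 0.09 0 0 0;1 0 0 0.09 0 0 0"}}

```text
time_s: 40.73
eef_pos: [0.5372, -0.0097, 0.144]
eef_rot: [0.001, 0.7, 0.714, -0.0]
wrist_force: [0.7, -0.2, -3.4]
opening: 0.71
grasp_force: 66.1
```

```bash
python3 - <<'E'
from m import *
go(535.2,-10.5,111,1)
s=cam('scene');side(s,'jar',(.533,-.01),.034,.06,.13);side(s,'spray',(.533,.07),.033,.04,.11)
E
```

```text
t 40.73 pos [537.2  -9.7 144. ] shift [-0.0007 -0.0021  0.033 ] turn [0.1 0.1 0.2] q [-0.24  0.18  1.78 -0.    1.18 -0.26] open 0.71 gf 66.1 wf [ 0.7 -0.2 -3.4]
jar (array([533.2, -10.9]), 399, np.float64(0.001))
spray (array([531.2,  71. ]), 341, np.float64(0.0018))
```

Emit:
{"method": "servo_tool", "body": {"series": "1 0.001 -0.002 0.012 0 0 0;1 0.001 -0.002 0.02 0 0 0;1 0.001 -0.002 0.025 0 0 0;1 0.001 -0.002 0.028 0 0 0;1 0.001 -0.002 0.03 0 0 0;1 0.001 -0.002 0.032 0 0 0;1 0.001 -0.002 0.033 0 0 0;1 0.001 -0.002 0.033 0 0 0"}}

```text
time_s: 41.45
eef_pos: [0.5346, -0.0091, 0.1111]
eef_rot: [0.001, 0.7, 0.714, -0.001]
wrist_force: [-3.1, 0.2, 4.3]
opening: 0.708
grasp_force: 67.4
```

```bash
python3 - <<'E'
from m import *
go(535.2,-10.5,111,1)
s=cam('scene');side(s,'jar',(.533,-.01),.034,.04,.11);side(s,'spray',(.533,.07),.033,.04,.11)
E
```

```text
t 41.45 pos [534.6  -9.1 111.1] shift [-0.0015  0.0006  0.0001] turn [0.  0.1 0.1] q [-0.24  0.22  1.8  -0.    1.11 -0.26] open 0.708 gf 67.4 wf [-3.1  0.2  4.3]
jar (array([530.6, -10.3]), 392, np.float64(0.001))
spray (array([531.5,  69.7]), 298, np.float64(0.0016))
```

Emit:
{"method": "servo_tool", "body": {"series": "0.2 0 0 0 0 0 0;-0.3 0 0 0 0 0 0;-0.6 0 0 0 0 0 0;-0.9 0 0 0 0 0 0;-0.9 0 0 0 0 0 0;-0.9 0 0 0 0 0 0;-0.9 0 0 0 0 0 0;-0.9 0 0 -0.01 0 0 0;-0.9 0 0 -0.03 0 0 0;-0.9 0 0 -0.06 0 0 0;-0.9 0 0 -0.1 0 0 0;-0.9 0 0 -0.14 0 0 0"}}

```text
time_s: 42.5
eef_pos: [0.5333, -0.0084, 0.2513]
eef_rot: [-0.0, 0.7, 0.714, -0.001]
wrist_force: [0.7, -1.0, 0.7]
opening: 0.949
grasp_force: 0.0
```

Emit:
{"method": "servo_tool", "body": {"series": "-0.9 0 -0.02 -0.03 0 0 0;-0.9 0 -0.06 -0.05 0 0 0;-0.9 0 -0.1 -0.05 0 0 0;-0.9 0 -0.14 -0.05 0 0 0;-0.9 0 -0.14 -0.05 0 0 0;-0.9 0 -0.14 -0.05 0 0 0;-0.9 0 -0.14 -0.05 0 0 0;-0.9 0 -0.14 -0.05 0 0 0;-0.9 0 -0.14 -0.05 0 0 0;-0.9 0 -0.14 -0.05 0 0 0;-0.9 0 -0.14 -0.05 0 0 0;-0.9 0 -0.14 -0.05 0 0 0"}}

```text
time_s: 43.5
eef_pos: [0.3944, -0.0113, 0.2993]
eef_rot: [0.0, 0.7, 0.714, -0.001]
wrist_force: [0.7, 0.2, -0.5]
opening: 0.95
grasp_force: 0.0
```

```bash
python3 - <<'E'
from m import *
go(400,0,300,1)
s=cam('scene');side(s,'jar',(.533,-.01),.034,.04,.11);side(s,'spray',(.533,.07),.033,.04,.11)
c=cam('top');top(c,'cap',(.533,-.01),.151,.007,.05);top(c,'head',(.528,.07),.192,.008);top(c,'block',(.522,-.21),.048);top(c,'tinB',(.377,.204),.043);top(c,'tinR',(.387,.114),.04)
P=pts(c);m=(np.hypot(P[...,0]-.532,P[...,1]+.01)<.027)&(P[...,2]>.12)
if m.sum()>50:print('cap plane',np.linalg.lstsq(np.c_[P[m][:,:2],np.ones(m.sum())],P[m][:,2],rcond=None)[0],np.median(P[m][:,2]))
E
```

```text
t 43.5 pos [394.4 -11.3 299.3] shift [ 0.0111  0.0058 -0.0007] turn [-0.1  0.1  0.1] q [-0.33 -0.31  1.92 -0.    1.53 -0.35] open 0.95 gf 0.0 wf [ 0.7  0.2 -0.5]
jar (array([529.2, -10.6]), 374, np.float64(0.0009))
spray (array([531.4,  70.8]), 351, np.float64(0.0019))
cap hidden 4
head 435 [525.69543  72.38958] [523.3  72.5] [74.2 20.7] 0.6
block 269 [ 539.3843  -205.90356] [ 535.  -204.1] [41.2 41.8] 8.8
tinB 1087 [377.23026 203.25311] [382.6 197.3] [77.7 96.2] 35.8
tinR 886 [387.20264  117.441086] [388.5 126.3] [68.6 92.9] 0.8
```

```bash
python3 -c "
from h import *
print(ctrl.hand_in())"
```

```text
the job is handed in; nothing more can be done
None
```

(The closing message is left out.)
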